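Load the specimen tray, pull it out to the mark and hold it

TASK

Load the specimen reader: lay the long dog-bone bar flat in the long pocket and the short bar flat in the short pocket while the tray is home. Then take the tray by its upright handle, pull it out against its spring until the tray's pointer stands opposite the mark, the pointed clip on the scale rail, and finish holding the handle there: do not let go, and never let the tray snap back. Leave the disc in its pocket and everything else on the bench where it is.

Things in the scene. Friction and masses are not known exactly. Their poses are not given: they have to be found in the camera images.
- tray (a point): Centre of the top face of the sliding tray: a level aluminium plate 150 (x) x 116 (y) x 12 mm, top 30 mm above the table. x is the pull direction (to the robot's left, about +y), z up. It has three pockets 6 mm deep with bevelled rims; the two oblong ones have dark floors. It runs on a fixed dark grey bed, 340 x 160 mm, about crosswise to the robot.
- carriage (a joint): How far the tray is pulled out: 0 m = home (spring holds it against its stop), up to 0.15 m. A spring pulls it home with 2 N at home, rising by 5 N per 100 mm (6 to 8 N at the mark). Let go, it shoots back.
- long_pocket (a point): Centre of the floor of the long pocket, 24 mm above the table: 28 mm along the tray's x, 106 mm along the tray's y (crosswise to the pull), 6 mm deep. Axes as the tray; moves with it. Tray centre offset: x -50 mm, y 0.
- short_pocket (a point): Centre of the floor of the short pocket, 24 mm above the table: 66 mm along the tray's x (along the pull), 26 mm along the tray's y, 6 mm deep. Axes as the tray; moves with it. Tray centre offset: x +30, y +30 mm (the robot's side).
- disc_pocket (a point): Centre of the floor of the round pocket, 38 mm across, 6 mm deep, that already holds the steel disc. Tray centre offset: x +30, y -30 mm. Moves with the tray.
- handle_top (a point): Centre of the top edge of the upright black pull handle, 80 mm above the table. The handle is fixed to the tray 105 mm ahead of its centre along its x (pull direction), beyond the tray edge: a plate 10 mm thick (x, pull direction), 50 mm wide (y), standing from 18 to 80 mm above the table. Axes as the tray. Pinch it from above.
- index (a point): Tip of the small pointed aluminium pointer on the tray's edge away from the robot, level with the middle of the long pocket; moves with the tray. Tray centre offset: x -50, y -69.5 mm.
- mark_tip (a point): Tip of the mark: a dark clip with a bright pointed tip, 14 mm wide, 8 mm high, with a steel screw, clamped on the scale rail of the bed beyond the tray's edge; its tip points at the tray. Axes as the tray's (x = pull direction). Fixed during the job, set anew each time 80 to 120 mm from the pointer's home position along the pull.
- long_bar: The long specimen: a flat aluminium dog-bone bar, 100 mm long (x), 14 mm thick (z); its ends are 22 mm wide (y), its waist, 48 mm long in the middle, is 12 mm wide. About 70 g. Starts lying flat on the table. Origin at the centre of its underside. Either end may lead.
- short_bar: The short specimen: a flat rectangular aluminium bar with a thin dark line across the middle of its top, 60 (x) x 20 (y) x 14 mm (z). About 45 g. Starts lying flat on the table. Origin at the centre of its underside. Either end may lead.
- disc: Steel disc, 32 mm across, 6 mm thick, in the round pocket, flush with the tray's top: stays there. Origin at the centre of its underside.
- spatula: Spatula, 120 mm long, flat on the table: bystander, leave alone; origin at the centre of its underside.
- brush: Wooden-handled brush, 170 mm long: bystander, leave alone; origin at the centre of its underside.
- bottle: Amber bottle, 50 mm across, 110 mm tall: bystander, leave alone; origin at the centre of its underside.
- beaker: Glass beaker, 66 mm across, 85 mm tall: bystander, leave alone; origin at the centre of its underside.
- carton: White carton, 45 x 70 x 100 mm: bystander, leave alone; origin at the centre of its underside.
- weight: Steel weight with a knob, 36 mm across, 52 mm tall: bystander, leave alone; origin at the centre of its underside.
Not all that is in view belongs to the job. What is shaped like the short_bar but orange or purple is not meant.

How it is judged:
By the outcome, as a careful person would: the job done as asked, in the order asked, and still so for the second after the job is handed in, while the arm keeps its last pose, push and grip.
It also fails if it takes over 64 s, if anything falls off the work surface, if the arm or the gripper's body presses on something with over 40 N, if the wrist force passes 120 N, or if a joint passes its speed limit or range.

ROBOT

A 6-joint arm with a two-finger parallel gripper is mounted at the origin on the work surface. World frame = base frame: x ahead of the robot, y to its left, z up, the work surface at z = 0. Lengths are in m, angles in rad, forces in N, time in s.
With the tool pointing down it reaches from about 0.3 to 0.875 m from the base axis. Payload 6.4 kg.
Tool frame: the origin (TCP) lies midway between the tips of the shut fingers; the grasp point (between the pads) lies 19 mm behind it; z points along the fingers, y is the direction in which the jaws open and shut (so a half turn about z gives the same grasp; the last joint's range is limited). The gripper opens to 85 mm and grips with 20 to 120 N. Pads are 22 mm wide; open, the fingers measure 114 mm over their backs; the gripper's body (76 mm by 85 mm) begins 54 mm behind the grasp point. The pads swing forward as they close: fully open they stand 13 mm farther back than shut.
Start: joints at [-0.206, 0.181, 1.607, -0, 1.354, -0.206], TCP at [0.575, 0, 0.231] pointing down, gripper open.
Joint ranges: [-2.99, 2.99], [-0.89, 2.07], [0.3, 2.58], [-1.14, 4.28], [0, 2.63], [-3.12, 3.12]. Speed limits (rad/s): [2.57, 2.57, 3.01, 3.14, 3.14, 3.14].

INTERFACE

Orientations are given as a unit quaternion [w, x, y, z].
In Python, from bench import get_obs, camera, hand_in gives the robot as it stands.
- The arm moves only by the tool drive_tool, never from a script. Its argument "deltas" is a list of rows, each a list of 2 entries, a list of its own where there are three numbers: the shift along the world's x, y, z in m, then the turn about the world's z in rad. A call has 1 to 10 rows; each row shifts and turns the pose as measured when the row begins; what a row does not reach is not made up. A row lasts 1/10 s, in which the tool goes at most 50 mm and 8.59 degrees, less where a joint would pass 70% of its speed; a pose out of reach is approached as far as the arm can. A call is refused whole if a number of a shift passes 0.05 or a number of a turn 0.15, either way. A call with a gripper value outside its range is refused whole. "gripper" is the opening, from 0 (shut) to 1 (fully open), set as the call begins (left out, the last holds). The fingers move at their own pace and stop on an object; the grip force is fixed at half the most. Time passes only in rows, so rows that do not move let the fingers close. It gives the time, the measured TCP pose, the force and the opening at its end, in the units of the state.
- get_obs(): the state, without advancing time (a new reading comes with each control period).
- camera(name): name is "scene" or "side" or "wrist"; returns a dict with "frame" (420x560x3 uint8, red, green, blue), "fx", "fy", "cx", "cy" (pixels), "eye" and "attitude" of the camera in the world. Camera axes: x right, y down, z forward; pixel columns grow to the right and rows downward; lengths in m; the calibration is good to about 2 mm. A picture is of the moment at which its call begins. There is no depth.
- hand_in(): hands the job in, once; it reports no verdict.
The state is a dict: "time_s": time; "q": joint angles; "dq": joint speeds; "joint_efforts": joint torques, N m; "eef_pos": TCP position; "eef_rot": TCP orientation; "wrist_force": force on the tool from outside, world axes, zero at the start; "torque": the same for the moment, N m; "opening": opening from 0.0 (shut) to 1.0 (fully open).
Only numpy, scipy, OpenCV 4.12 (cv2) and the standard library are available. Lean on these libraries where they do the work, as an engineer would, in place of code of your own. Each camera call takes 0.05 s, during which the arm holds its last target.

## Working session

There is one attempt and no reset: what is moved stays moved. The work goes in short steps, Python scripts to look and compute and a tool call to move; the robot and the scene stay as the last step left them, time stands still between calls to the robot, and variables do not carry over. Pictures are saved under pics/ and viewed, and the job is handed in when it is done.

Besides the shell and the picture viewer there is one more tool, called after ">>>" in YAML: its name, and indented under it one key for each argument. drive_tool: Moves the arm, as the interface text tells. Its arguments: {"type":"object","properties":{"deltas":{"type":"array","items":{"type":"array"}},"gripper":{"type":"number"}},"required":["deltas"]}

```bash
ls; mkdir -p pics
python3 - <<'E'
from bench import get_obs,camera
import cv2
o=get_obs();print({k:o[k] for k in('time_s','eef_pos','eef_rot','wrist_force','opening')})
for n in('scene','side','wrist'):
    c=camera(n);cv2.imwrite(f'pics/{n}0.png',c['frame'][:,:,::-1]);print(n,{k:v for k,v in c.items() if k!='frame'})
E
```

```text
pics
{'time_s': 0.0, 'eef_pos': array([5.74450241e-01, 1.23372916e-04, 2.30397777e-01]), 'eef_rot': array([-7.28299797e-04,  7.07104656e-01,  7.07108373e-01, -4.71749610e-04]), 'wrist_force': array([-0.08383154,  0.62904871, -0.62640441]), 'opening': 1.001191648355235}
scene {'fx': 485.2125603601583, 'fy': 485.2125603601583, 'cx': 277.4819311143358, 'cy': 212.22398696554603, 'eye': array([ 1.02158567, -0.61397614,  0.98061122]), 'attitude': array([-0.3397301 ,  0.87629888,  0.32144212, -0.11557982])}
side {'fx': 382.01079699794957, 'fy': 382.01079699794957, 'cx': 275.99486754546473, 'cy': 217.58871778473244, 'eye': array([0.02743256, 0.60977825, 0.61917855]), 'attitude': array([ 0.16127833, -0.28883487,  0.83899143, -0.43203831])}
wrist {'fx': 324.7106649305738, 'fy': 324.7106649305738, 'cx': 275.4950958512012, 'cy': 204.89392013797251, 'eye': array([0.57429198, 0.08338584, 0.37273479]), 'attitude': array([ 1.63278998e-01,  9.86579548e-01,  2.37000966e-05, -8.73451040e-04])}
```

View pics/scene0.png

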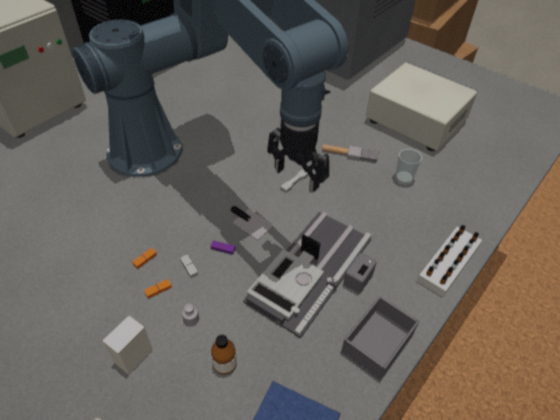

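View pics/side0.png

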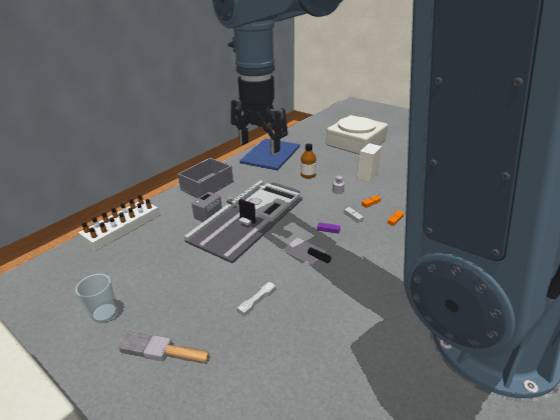

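View pics/wrist0.png

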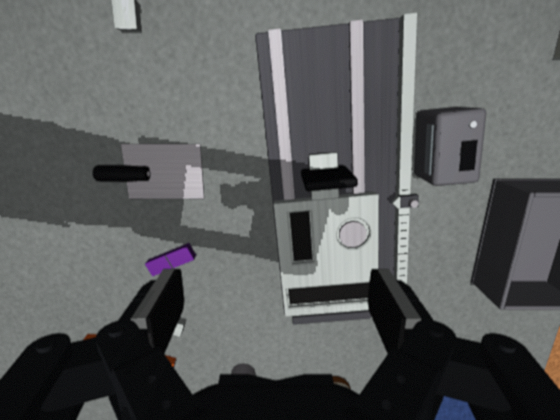

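The scene view shows the long dog-bone at (295,180) and the short aluminium bar with a dark line at (189,265). These could be mistaken for them:
- Orange bars at (145,258) and (158,289).
- Purple bar at (223,247).
- Spatula at (255,225).

The tray is at (290,285), the handle at (311,245). The wrist view shows the clip at (405,202).

```bash
cat > h.py <<'E'
import numpy as np,cv2
from scipy.spatial.transform import Rotation as R
from bench import get_obs,camera
def rot(c): return R.from_quat(np.roll(c['attitude'],-1)).as_matrix()
def toplane(c,px,z):
    px=np.atleast_2d(px).astype(float)
    d=np.c_[(px[:,0]-c['cx'])/c['fx'],(px[:,1]-c['cy'])/c['fy'],np.ones(len(px))]@rot(c).T
    return c['eye']+d*((z-c['eye'][2])/d[:,2])[:,None]
def proj(c,P):
    p=(np.atleast_2d(P)-c['eye'])@rot(c)
    return np.c_[p[:,0]/p[:,2]*c['fx']+c['cx'],p[:,1]/p[:,2]*c['fy']+c['cy']]
def tri(c1,p1,c2,p2):
    A=[];b=[]
    for c,p in((c1,p1),(c2,p2)):
        d=rot(c)@np.array([(p[0]-c['cx'])/c['fx'],(p[1]-c['cy'])/c['fy'],1]);d/=np.linalg.norm(d)
        M=np.eye(3)-np.outer(d,d);A.append(M);b.append(M@c['eye'])
    return np.linalg.lstsq(np.vstack(A),np.hstack(b),rcond=None)[0]
def crop(c,x0,y0,x1,y1,s,name):
    im=c['frame'][y0:y1,x0:x1,::-1];cv2.imwrite('pics/'+name,cv2.resize(im,None,fx=s,fy=s,interpolation=cv2.INTER_CUBIC))
E
python3 - <<'E'
from h import *
import pickle
cs={n:camera(n) for n in('scene','side','wrist')}
pickle.dump(cs,open('c0.pkl','wb'))
a=cs['scene']['frame'];w=cs['wrist']
crop(cs['scene'],130,150,350,310,3.6,'s_crop.png')
crop(w,240,140,440,330,3.0,'w_crop.png')
crop(cs['side'],220,180,420,320,3.9,'sd_crop.png')
print(proj(w,[0.574,0,0.231]),proj(cs['scene'],[0.574,0,0.231]),proj(cs['side'],[0.574,0,0.231]))
E
```

```text
[[274.93863801 271.49505879]] [[295.29555742 184.72741521]] [[259.62263837 152.73127828]]
```

View pics/s_crop.png

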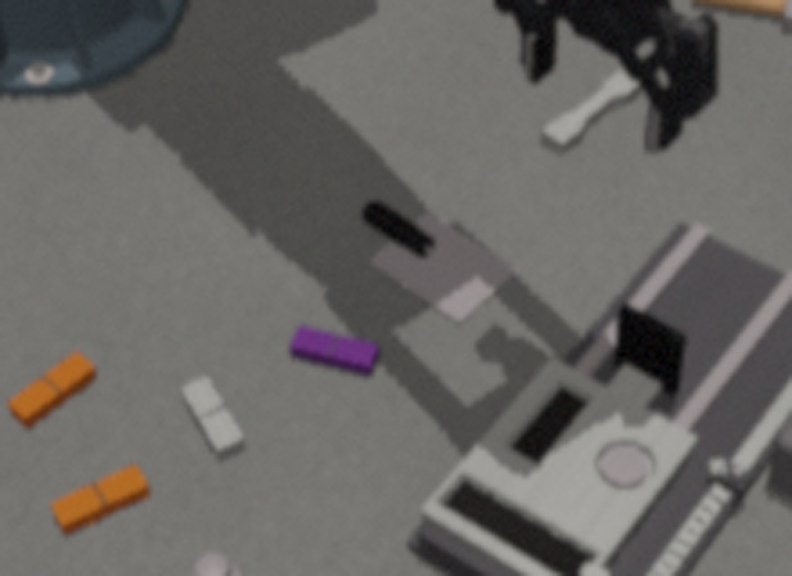

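View pics/w_crop.png

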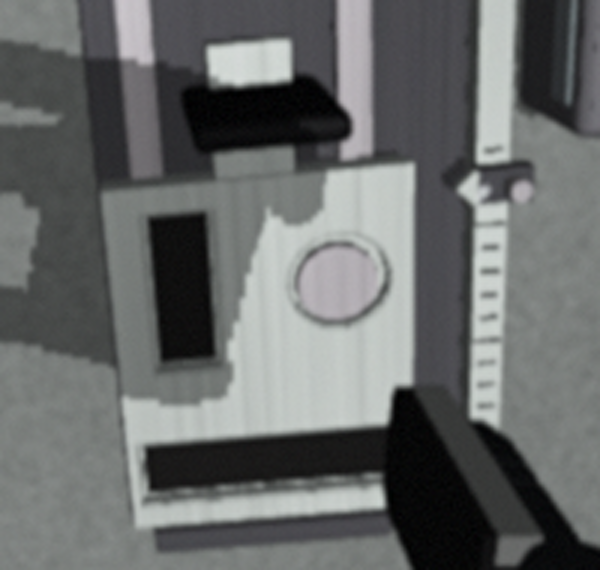

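View pics/sd_crop.png

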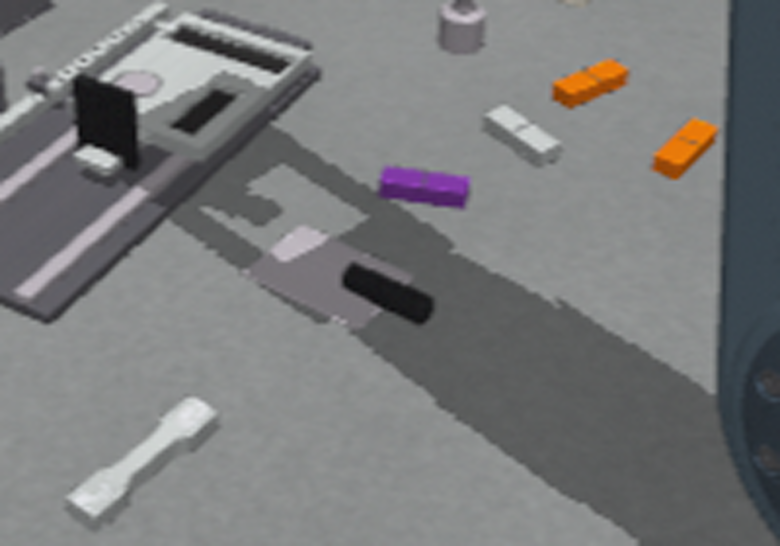

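Run:
```python
from h import *
import pickle
cs=pickle.load(open('c0.pkl','rb'));w=cs['wrist'];s=cs['scene'];d=cs['side']
f=lambda x,y:(240+x/3,140+y/3)
P=toplane(w,[f(102,190),f(414,163),f(137,527),f(340,282)],.03);print('TL TR BL disc',P.round(4))
print('short pocket corners z.03',toplane(w,[f(148,213),f(209,209),f(216,358),f(158,364)],.03).round(4))
print('clip tip',toplane(w,[f(460,187)],.03).round(4))
print('handle top',toplane(w,[f(185,92),f(305,82),f(350,125),f(200,145)],.08).round(4))
# bars in scene/side by brightness
for n,c,rois in(('scene',s,{'short':(175,250,205,285),'long':(278,165,312,195)}),('side',d,{'short':(335,200,368,226),'long':(230,278,282,320)})):
  for k,(x0,y0,x1,y1) in rois.items():
    im=c['frame'][y0:y1,x0:x1].astype(int);g=im.mean(2)
    m=(g>np.median(g)+30).astype(np.uint8)
    m=cv2.morphologyEx(m,cv2.MORPH_CLOSE,np.ones((3,3)))
    cn=max(cv2.findContours(m,0,1)[0],key=cv2.contourArea)[:,0]+[x0,y0]
    W=toplane(c,cn,.012)[:,:2].astype(np.float32)
    (cx,cy),sz,a=cv2.minAreaRect(W*1000);box=cv2.boxPoints(((cx,cy),sz,a))
    e0=box[1]-box[0];e1=box[2]-box[1];e=e0 if np.linalg.norm(e0)>np.linalg.norm(e1) else e1
    print(n,k,cx,cy,sz,'ang',np.degrees(np.arctan2(e[1],e[0])))
```

```text
TL TR BL disc [[ 0.5724 -0.0316  0.03  ]
 [ 0.6872 -0.0211  0.03  ]
 [ 0.5869 -0.1812  0.03  ]
 [ 0.6637 -0.0689  0.03  ]]
short pocket corners z.03 [[ 0.5896 -0.0407  0.03  ]
 [ 0.6124 -0.0391  0.03  ]
 [ 0.6173 -0.1015  0.03  ]
 [ 0.5944 -0.1042  0.03  ]]
clip tip [[ 0.7052 -0.0304  0.03  ]]
handle top [[ 0.5982  0.0168  0.08  ]
 [ 0.6348  0.02    0.08  ]
 [ 0.6497  0.0064  0.08  ]
 [ 0.6033 -0.      0.08  ]]
scene short 416.7400817871094 -206.7670135498047 (17.367185592651367, 57.92901611328125) ang -18.868649
scene long 425.2100830078125 195.05397033691406 (89.46530151367188, 17.869569778442383) ang 87.97096
side short 419.4920349121094 -207.8628387451172 (19.06412124633789, 58.37529373168945) ang -19.75869
side long 428.3813781738281 195.04656982421875 (99.45626068115234, 20.75295639038086) ang 88.160645
```

Choice: the light bar with the thin line (scene 189,265) is the short bar. It lies at about (0.418,-0.207), axis -19°. The long bar is at (0.427,0.195), axis 88°. Tray centre is about (0.637,-0.101), with its x at 95.5°. I'll start with the long bar.

>>> drive_tool:
  deltas:
    - [[-0.03, 0.035, -0.012], -0.007]
    - [[-0.03, 0.035, -0.012], -0.007]
    - [[-0.03, 0.035, -0.012], -0.007]
    - [[-0.03, 0.035, -0.012], -0.007]
    - [[-0.03, 0.03, -0.012], -0.007]
  gripper: 0.6

```text
time_s: 0.8
eef_pos: [0.4244, 0.1701, 0.171]
eef_rot: [0.003, 0.723, 0.691, 0.002]
wrist_force: [0.5, -0.4, 0.4]
opening: 0.597
```

Run:
```python
from h import *
c=camera('wrist');cv2.imwrite('pics/w1.png',c['frame'][:,:,::-1])
import pickle;pickle.dump(c,open('c1.pkl','wb'))
print(get_obs()['eef_pos'])
```

```text
[0.41807301 0.17338306 0.16808411]
```

View pics/w1.png

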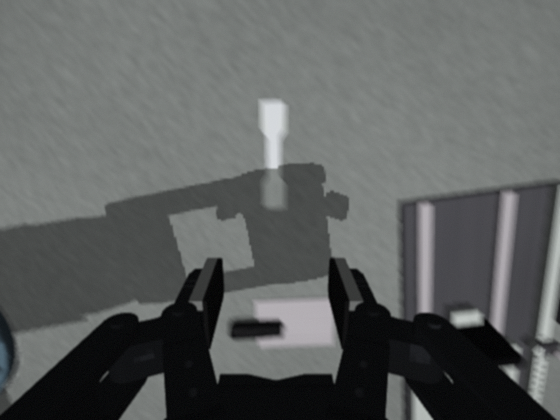

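Run:
```python
from h import *
import pickle;c=pickle.load(open('c1.pkl','rb'))
P=toplane(c,[(259,99),(286,100),(262,209),(287,209)],.014);print(P.round(4),P.mean(0))
a=(P[0]+P[1]-P[2]-P[3])/2;print(np.linalg.norm(a),np.degrees(np.arctan2(a[1],a[0])))
o=get_obs();print(o['eef_pos'],o['time_s'])
```

```text
[[0.4141 0.2499 0.014 ]
 [0.4377 0.248  0.014 ]
 [0.4107 0.1477 0.014 ]
 [0.4351 0.1465 0.014 ]] [0.42438709 0.19802591 0.014     ]
0.10186180835120863 88.31210725606915
[0.41807301 0.17338306 0.16808411] 0.85
```

>>> drive_tool:
  deltas:
    - [[0.004, 0.012, -0.035], 0.015]
    - [[0.003, 0.01, -0.04], 0]
    - [[0.001, 0.001, -0.04], 0]
    - [[0, 0, -0.02], 0]
    - [[0, 0, 0], 0]

```text
time_s: 1.35
eef_pos: [0.4253, 0.1999, 0.0308]
eef_rot: [0.001, 0.714, 0.7, 0.002]
wrist_force: [0.2, -0.6, 0.4]
opening: 0.601
```

>>> drive_tool:
  deltas:
    - [[0, -0.003, -0.015], 0]
    - [[0, 0, -0.009], 0]
    - [[0, 0, 0], 0]

```text
time_s: 1.65
eef_pos: [0.4273, 0.1969, 0.0082]
eef_rot: [0.002, 0.714, 0.7, 0.003]
wrist_force: [0.0, 0.7, 0.3]
opening: 0.603
```

>>> drive_tool:
  deltas:
    - [[0, 0, 0], 0]
    - [[0, 0, 0], 0]
    - [[0, 0, 0], 0]
    - [[0, 0, 0], 0]
    - [[0, 0, 0], 0]
  gripper: 0.0

```text
time_s: 2.15
eef_pos: [0.4304, 0.1975, 0.0121]
eef_rot: [0.003, 0.714, 0.7, 0.006]
wrist_force: [1.1, -0.9, -0.5]
opening: 0.104
```

Run:
```python
from h import *
o=get_obs();print(o['eef_pos'],o['opening'],o['dq'].round(4))
c=camera('wrist');cv2.imwrite('pics/w2.png',c['frame'][:,:,::-1])
c=camera('side');crop(c,200,230,320,340,5,'sd2.png')
o=get_obs();print(o['eef_pos'],o['opening'])
```

```text
[0.43036179 0.19747868 0.01209527] 0.10415437243162287 [-0.001  -0.0058 -0.0007  0.0007  0.0018 -0.0007]
[0.43021961 0.19743891 0.0118885 ] 0.10402774152984752
```

View pics/w2.png

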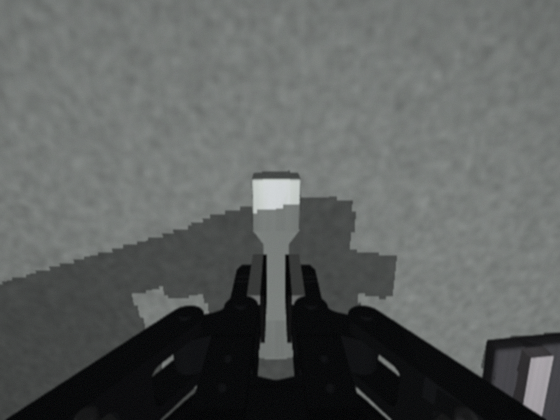

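View pics/sd2.png

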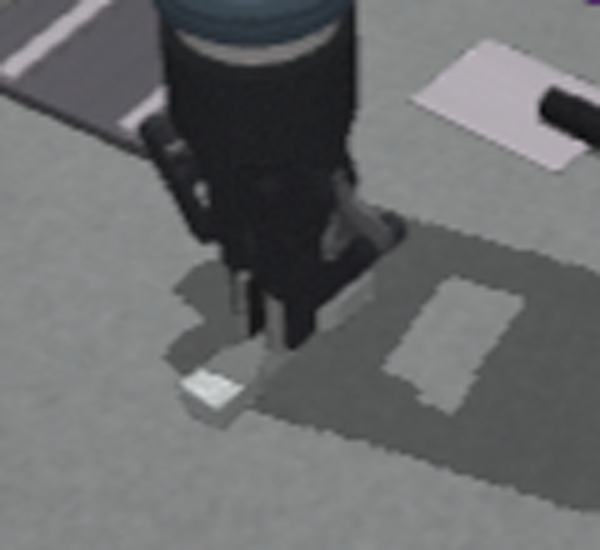

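>>> drive_tool:
  deltas:
    - [[0, 0, -0.001], 0]
    - [[-0.001, 0, -0.004], 0]
    - [[-0.001, 0, -0.002], 0]
  gripper: 0.3

```text
time_s: 2.55
eef_pos: [0.4285, 0.1975, 0.0047]
eef_rot: [0.004, 0.714, 0.7, 0.006]
wrist_force: [-0.6, 0.5, -0.3]
opening: 0.3
```

>>> drive_tool:
  deltas:
    - [[0, 0, 0], 0]
    - [[0, 0, 0], 0]
    - [[0, 0, 0], 0]
  gripper: 0.0

```text
time_s: 2.85
eef_pos: [0.4281, 0.1975, 0.0045]
eef_rot: [0.003, 0.714, 0.7, 0.005]
wrist_force: [0.8, 0.1, -0.5]
opening: 0.114
```

>>> drive_tool:
  deltas:
    - [[0, 0, 0.03], 0]
    - [[0, 0, 0.04], 0]
    - [[0, 0, 0.04], 0]
    - [[0.02, -0.02, 0.02], -0.144]
    - [[0.02, -0.03, 0], -0.144]
    - [[0.02, -0.035, 0], -0.144]

```text
time_s: 3.45
eef_pos: [0.4844, 0.113, 0.1381]
eef_rot: [0.001, 0.849, 0.528, 0.004]
wrist_force: [0.7, 0.7, -1.1]
opening: 0.114
```

Run:
```python
from h import *
c=camera('wrist');cv2.imwrite('pics/w3.png',c['frame'][:,:,::-1])
o=get_obs();print(o['eef_pos'],o['eef_rot'].round(3),o['opening'],o['wrist_force'])
```

```text
[0.48831472 0.10785339 0.13890873] [0.004 0.852 0.523 0.005] 0.11432007130485265 [ 3.13536277 -5.43335847  0.24762221]
```

View pics/w3.png

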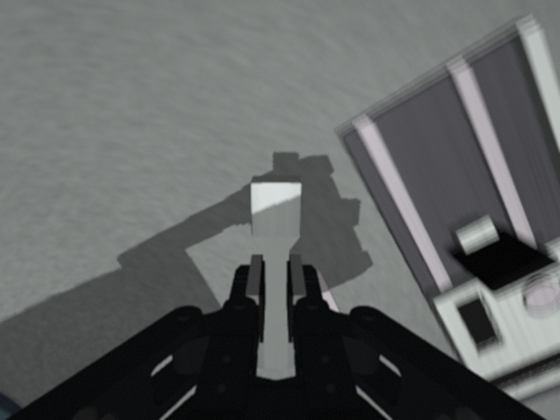

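>>> drive_tool:
  deltas:
    - [[0.019, -0.032, 0], -0.125]
    - [[0.019, -0.032, 0], -0.125]
    - [[0.019, -0.032, 0], -0.125]
    - [[0.019, -0.032, 0], -0.125]
    - [[0.019, -0.032, 0], -0.125]
    - [[0.018, -0.032, 0], -0.125]
    - [[0.015, -0.025, 0], -0.125]
    - [[0.01, -0.015, 0], -0.09]
    - [[0, 0, 0], 0]

```text
time_s: 4.4
eef_pos: [0.6292, -0.1356, 0.1354]
eef_rot: [0.004, 0.999, 0.048, 0.002]
wrist_force: [-1.0, 0.0, -0.5]
opening: 0.122
```

Run:
```python
from h import *
c=camera('wrist');cv2.imwrite('pics/w4.png',c['frame'][:,:,::-1])
import pickle;pickle.dump(c,open('c4.pkl','wb'))
o=get_obs();print(o['eef_pos'],o['eef_rot'].round(3),o['opening'],2*np.degrees(np.arctan2(o['eef_rot'][2],o['eef_rot'][1])))
```

```text
[ 0.62836766 -0.13445334  0.1351177 ] [0.004 0.999 0.05  0.001] 0.11634445098185568 5.7057855286713925
```

View pics/w4.png

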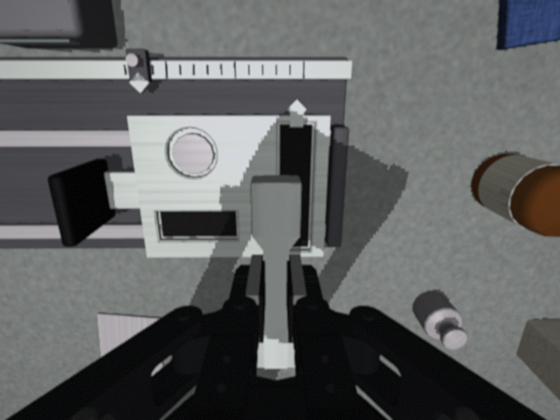

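Run:
```python
from h import *
import pickle;c=pickle.load(open('c4.pkl','rb'));crop(c,110,30,360,270,2.4,'w4c.png')
P=toplane(c,[(128,116),(330,117),(323,256),(147,257),(192,152)],.03);print(P.round(4),P[:4].mean(0),np.degrees(np.arctan2(*(P[0]-P[1])[[1,0]])),np.degrees(np.arctan2(*(P[3]-P[2])[[1,0]])))
print('ptr,clip',toplane(c,[(297,100),(140,93)],.03).round(4))
```

```text
[[ 0.6863 -0.0219  0.03  ]
 [ 0.6998 -0.1699  0.03  ]
 [ 0.5858 -0.1811  0.03  ]
 [ 0.5712 -0.0323  0.03  ]
 [ 0.6642 -0.069   0.03  ]] [ 0.63578038 -0.10132674  0.03      ] 95.21596020712944 95.61651831046606
ptr,clip [[ 0.7094 -0.1442  0.03  ]
 [ 0.7033 -0.0312  0.03  ]]
```

View pics/w4c.png

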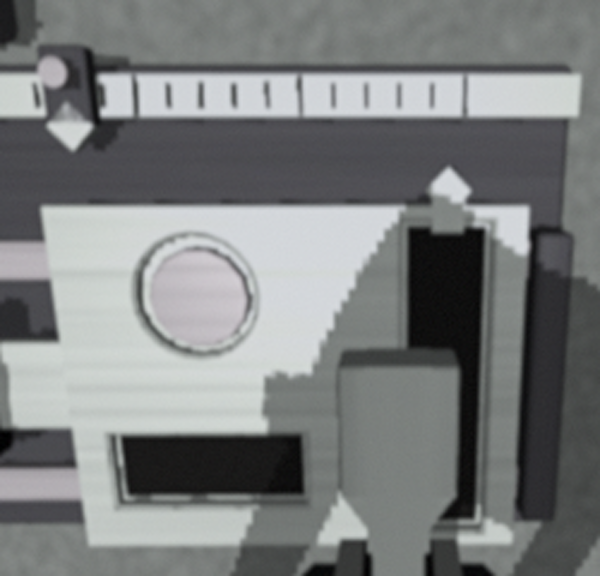

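Run:
```python
from h import *
import pickle;c=pickle.load(open('c4.pkl','rb'))
for z in(.1426,.1446,.1466):print(toplane(c,[(250.5,182),(301,181.5),(276,368)],z).round(4))
print(toplane(c,[(252,176),(300,176)],.1306).round(4))
```

```text
[[ 0.6748 -0.1201  0.1426]
 [ 0.6771 -0.1417  0.1426]
 [ 0.5748 -0.1408  0.1426]]
[[ 0.6754 -0.1202  0.1446]
 [ 0.6776 -0.1414  0.1446]
 [ 0.5768 -0.1406  0.1446]]
[[ 0.6759 -0.1203  0.1466]
 [ 0.6781 -0.1412  0.1466]
 [ 0.5788 -0.1404  0.1466]]
[[ 0.6746 -0.12    0.1306]
 [ 0.6767 -0.1422  0.1306]]
```

>>> drive_tool:
  deltas:
    - [[0.007, -0.008, -0.01], 0]
    - [[0.006, -0.006, -0.025], 0]
    - [[0.001, -0.001, -0.03], 0]
    - [[0, 0, -0.015], 0]
    - [[0, 0, 0], 0]

```text
time_s: 4.95
eef_pos: [0.6403, -0.1438, 0.0526]
eef_rot: [0.003, 0.998, 0.057, 0.0]
wrist_force: [0.3, -0.3, 0.1]
opening: 0.117
```

>>> drive_tool:
  deltas:
    - [[0.001, -0.005, 0], -0.015]
    - [[0.001, -0.002, -0.008], -0.005]
    - [[0, 0, 0], 0]

```text
time_s: 5.25
eef_pos: [0.6432, -0.1501, 0.0467]
eef_rot: [0.003, 0.999, 0.048, 0.001]
wrist_force: [-0.4, -0.1, -0.8]
opening: 0.116
```

Run:
```python
from h import *
c=camera('wrist');crop(c,160,60,400,400,1.7,'w5.png')
c=camera('scene');crop(c,230,210,390,330,4.5,'s5.png')
o=get_obs();print(o['eef_pos'],o['wrist_force'],2*np.degrees(np.arctan2(o['eef_rot'][2],o['eef_rot'][1])))
```

```text
[ 0.64403295 -0.15039677  0.04787212] [ 0.8465478   0.16035349 -0.27320953] 5.508913401317395
```

View pics/w5.png

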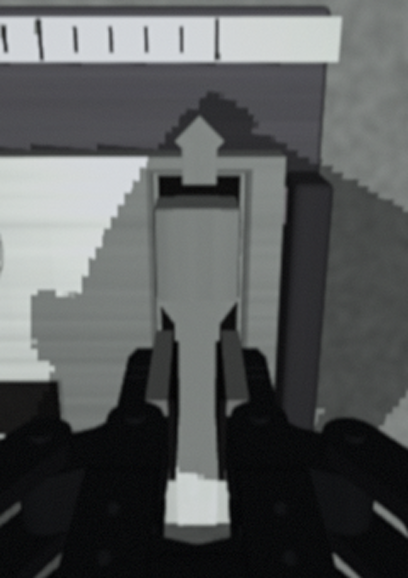

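View pics/s5.png

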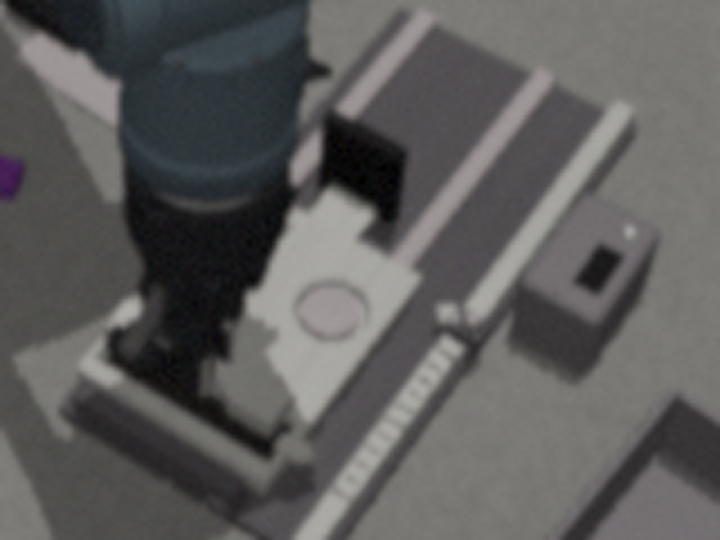

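>>> drive_tool:
  deltas:
    - [[-0.002, 0, -0.008], 0]
    - [[0, 0, -0.005], 0]
    - [[0, 0, -0.002], 0]

```text
time_s: 5.65
eef_pos: [0.643, -0.1509, 0.0337]
eef_rot: [0.004, 0.999, 0.048, 0.004]
wrist_force: [-0.5, -0.5, -1.3]
opening: 0.115
```

>>> drive_tool:
  deltas:
    - [[-0.001, 0, -0.002], 0]
    - [[0, 0, -0.002], 0]
    - [[0, 0, -0.001], 0]

```text
time_s: 5.95
eef_pos: [0.6417, -0.1508, 0.0284]
eef_rot: [0.004, 0.999, 0.048, 0.003]
wrist_force: [-4.5, 1.5, 11.9]
opening: 0.117
```

>>> drive_tool:
  deltas:
    - [[0, 0, 0.001], 0]
    - [[0, 0, 0.001], 0]
    - [[0, 0, 0.01], 0]
    - [[0, 0, 0.03], 0]
    - [[0, 0, 0.04], 0]
    - [[0, 0, 0.03], 0]
  gripper: 0.45

```text
time_s: 6.55
eef_pos: [0.6357, -0.1484, 0.1334]
eef_rot: [0.0, 0.999, 0.048, -0.004]
wrist_force: [0.6, -0.3, 0.8]
opening: 0.451
```

Run:
```python
from h import *
c=camera('wrist');cv2.imwrite('pics/w6.png',c['frame'][:,:,::-1])
c=camera('scene');crop(c,230,210,390,330,4.5,'s6.png')
o=get_obs();print(o['eef_pos'],o['wrist_force'])
```

```text
[ 0.63863257 -0.14951995  0.13743313] [ 0.99058959 -0.40809102  0.3113073 ]
```

View pics/w6.png

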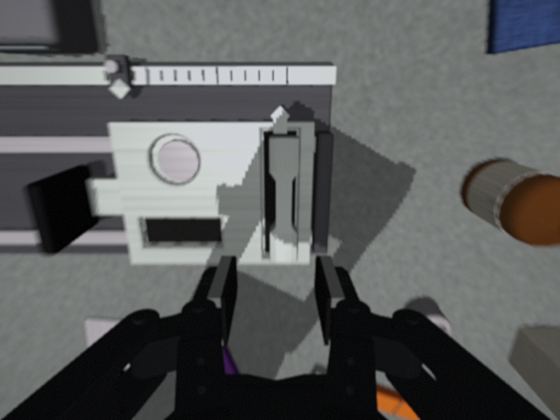

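View pics/s6.png

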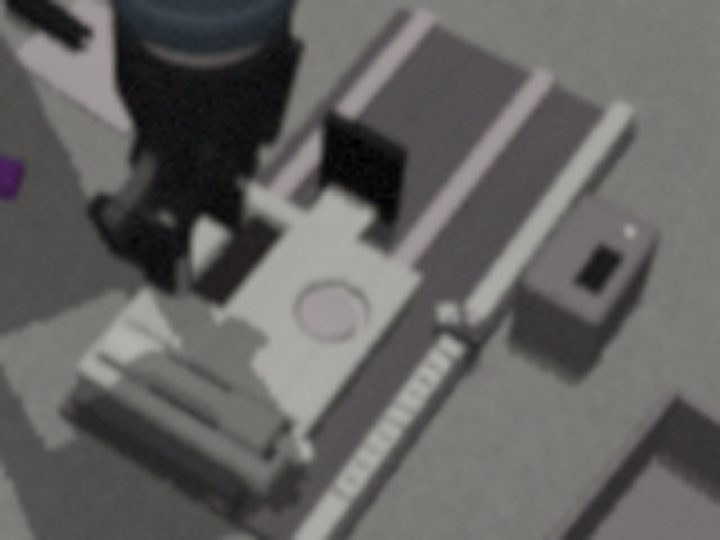

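Run:
```python
import cv2
im=cv2.imread('pics/w6.png')[95:275,220:340];cv2.imwrite('pics/w6c.png',cv2.resize(im,None,fx=3.3,fy=3.3,interpolation=2))
```

```text
(no output)
```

View pics/w6c.png

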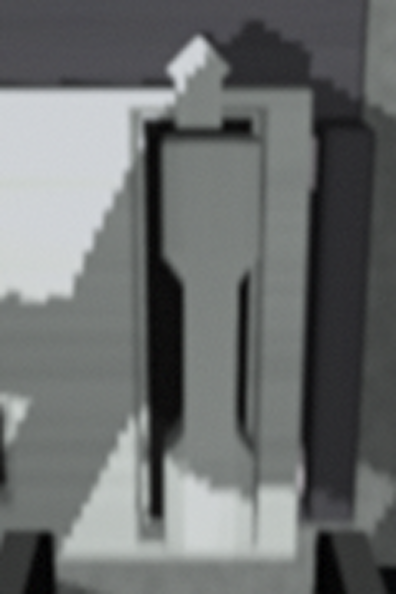

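Run:
```python
from h import *
c=camera('wrist')
f=lambda x,y:(220+x/3.3,95+y/3.3)
P=toplane(c,[f(163,140),f(259,140),f(165,555),f(252,555)],.038);print(P.round(4),P.mean(0))
print((P[:2].mean(0)-P[2:].mean(0)))
print('tray',toplane(c,[f(312,88),f(297,558)],.03).round(4))
print(proj(c,[.5875,-.1565,.038]))
u=np.array([-.094,.9956]);C=np.array([.636,-.1012])
for p in P: d=p[:2]-C; print('tray x,y mm',1000*(d@u).round(4),1000*(d@[-u[1],u[0]]).round(4))
```

```text
[[ 0.6906 -0.1402  0.038 ]
 [ 0.6926 -0.1615  0.038 ]
 [ 0.5872 -0.15    0.038 ]
 [ 0.5892 -0.172   0.038 ]] [ 0.63991947 -0.15592328  0.038     ]
[ 1.03424660e-01  1.01585573e-02 -1.38777878e-17]
tray [[ 0.7044 -0.1728  0.03  ]
 [ 0.5851 -0.1849  0.03  ]]
[[277.75261107 263.48533773]]
tray x,y mm -44.0 -50.7
tray x,y mm -65.3 -50.7
tray x,y mm -44.0 53.199999999999996
tray x,y mm -66.10000000000001 53.199999999999996
```

>>> drive_tool:
  deltas:
    - [[-0.03, 0, 0.01], 0]
    - [[-0.03, 0, 0], 0]
    - [[0, 0, 0], 0]
    - [[0, 0, 0], 0]

```text
time_s: 7.1
eef_pos: [0.5731, -0.1476, 0.1406]
eef_rot: [-0.0, 0.999, 0.048, -0.005]
wrist_force: [0.7, 0.6, 0.6]
opening: 0.445
```

Run:
```python
from h import *
import pickle
c=camera('wrist');c=camera('wrist');pickle.dump(c,open('c7.pkl','wb'))
crop(c,200,60,340,280,2.7,'w7.png')
s=camera('scene');crop(s,240,250,320,320,8,'s7.png')
s=camera('side');crop(s,220,180,320,250,7,'d7.png')
print(get_obs()['eef_pos'])
```

```text
[ 0.57388751 -0.14765511  0.14059715]
```

View pics/w7.png

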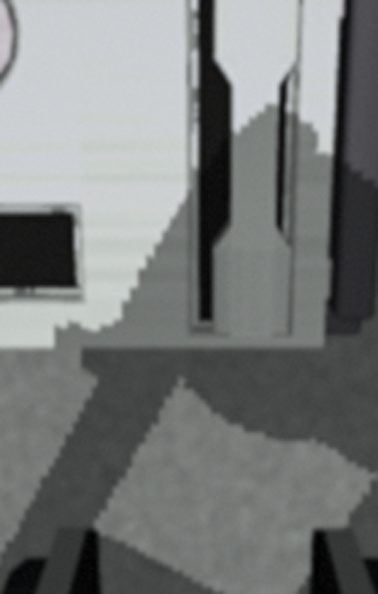

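View pics/s7.png

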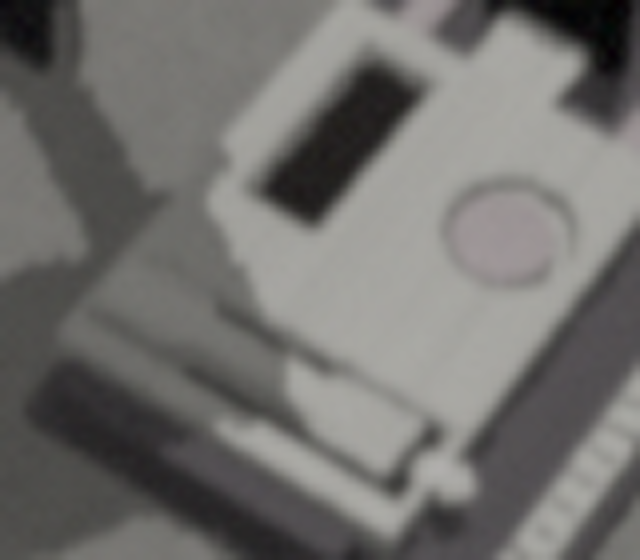

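View pics/d7.png

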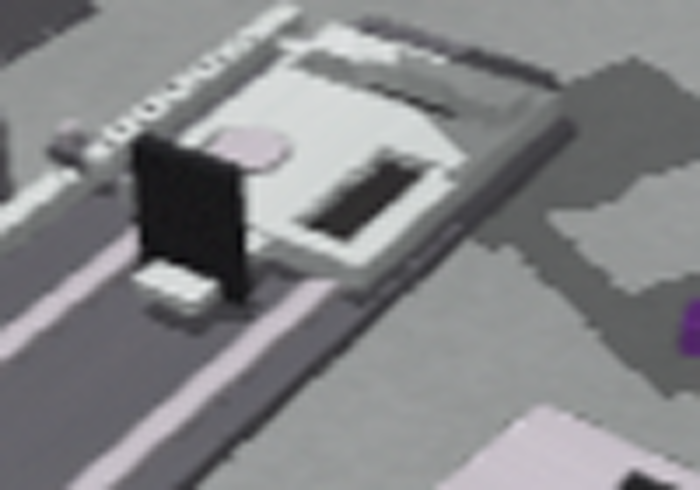

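Run:
```python
from h import *
import pickle
c=pickle.load(open('c7.pkl','rb'));cv2.imwrite('pics/w7f.png',c['frame'][:,:,::-1])
im=c['frame'][160:195,255:330,::-1];cv2.imwrite('pics/w7n.png',cv2.resize(im,None,fx=10,fy=10,interpolation=cv2.INTER_CUBIC))
g=c['frame'].mean(2)
print(g[172:192,290:298].mean(1).round(0));print(g[172:192,276].round(0))
```

```text
[127. 126. 126. 127. 126. 126. 126. 126. 127. 126. 126. 128. 125. 123.
 122. 117. 102.  82.  70.  68.]
[ 12.  11.  11.  11.  10.  18.  49.  85.  91.  80.  82.  93. 106. 116.
 119. 117. 103.  84.  73.  68.]
```

View pics/w7n.png

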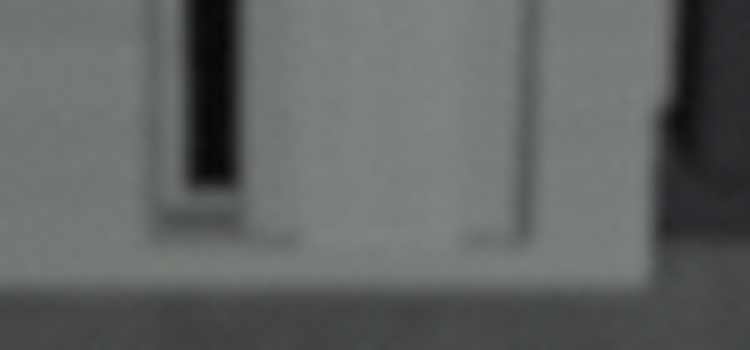

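View pics/w7f.png

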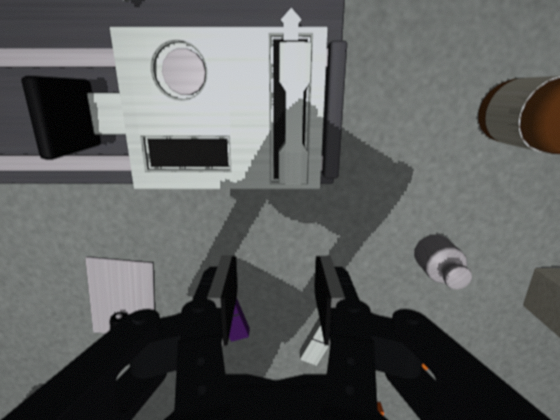

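Run:
```python
from h import *
import pickle
c=pickle.load(open('c7.pkl','rb'))
T=toplane(c,[(110.5,28),(327.5,27.5),(320,188.5),(133.5,188.5)],.03)[:,:2];C=T.mean(0)
u=(T[0]-T[1]+T[3]-T[2]);u/=np.linalg.norm(u);print(C,np.degrees(np.arctan2(u[1],u[0])),np.linalg.norm(T[0]-T[1]),np.linalg.norm(T[0]-T[3]))
v=np.array([-u[1],u[0]])
for z in(.034,.038,.042):
  for p in toplane(c,[(279,40),(310,40),(279,184),(307.5,184)],z)[:,:2]: print(z,((p-C)@u*1000).round(1),((p-C)@v*1000).round(1))
im=c['frame'][5:60,255:335,::-1];cv2.imwrite('pics/w7t.png',cv2.resize(im,None,fx=9,fy=9,interpolation=cv2.INTER_CUBIC))
```

```text
[ 0.63588145 -0.10151028] 95.57019047914682 0.14953893393130366 0.11526246659450626
0.034 -41.6 -49.5
0.034 -62.9 -49.5
0.034 -41.9 52.8
0.034 -64.4 52.8
0.038 -41.6 -49.0
0.038 -62.5 -49.0
0.038 -41.8 51.7
0.038 -64.0 51.7
0.042 -41.6 -48.5
0.042 -62.1 -48.4
0.042 -41.8 50.6
0.042 -63.6 50.6
```

View pics/w7t.png

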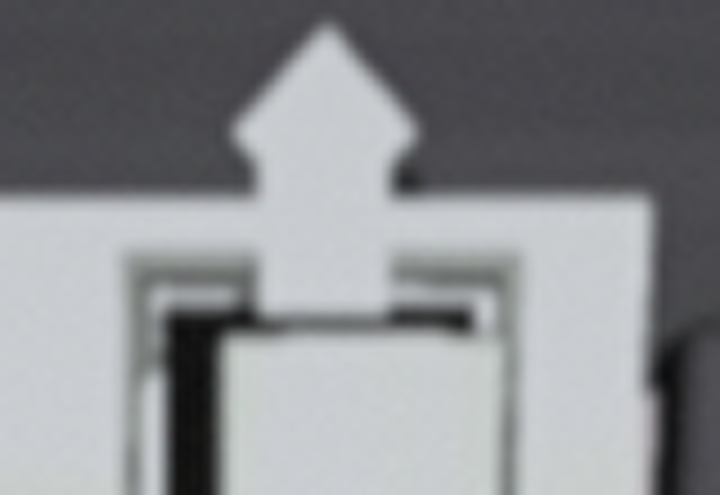

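Run:
```python
from h import *
import pickle
c=pickle.load(open('c7.pkl','rb'))
C=np.array([.63588,-.10151]);a=np.radians(95.5);u=np.array([np.cos(a),np.sin(a)]);v=np.array([-u[1],u[0]])
t=lambda x,y,z:(lambda p:print((x,y),z,((p-C)@u*1000).round(1),((p-C)@v*1000).round(1)))(toplane(c,[(255+x/9,5+y/9)],z)[0,:2])
t(165,312,.024);t(470,312,.024);t(130,260,.03);t(518,260,.03)
t(218,335,.038);t(500,335,.038);t(218,480,.038);t(500,480,.038)
t(218,335,.042);t(500,335,.044)
# mid bar & near crop edges via gradient rows
g=c['frame'].mean(2)
for r in (45,60,150,165,180): print(r,g[r,270:322].round(0).astype(int))
```

```text
(165, 312) 0.024 -37.6 -51.1
(470, 312) 0.024 -61.8 -51.1
(130, 260) 0.03 -35.0 -53.9
(518, 260) 0.03 -64.8 -53.9
(218, 335) 0.038 -41.7 -47.7
(500, 335) 0.038 -62.9 -47.7
(218, 480) 0.038 -41.7 -37.7
(500, 480) 0.038 -63.2 -37.7
(218, 335) 0.042 -41.7 -47.2
(500, 335) 0.044 -62.3 -46.9
45 [125 126 119  68  25  18  21  18  44 114 177 201 203 203 206 206 206 205
 205 205 206 206 206 204 204 205 205 205 203 204 204 204 205 205 205 204
 204 202 203 201 183 148 159 194 206 204 204 205 204 205 204 205]
60 [159 195 188 110  34  15  19  20  42 112 178 202 205 204 205 205 205 205
 205 205 205 205 204 206 205 206 204 204 205 205 204 206 205 205 206 204
 202 203 204 197 165 135 170 198 206 206 204 205 204 204 205 204]
150 [ 93 102 101  63  24  10  10  16  33  61  88 109 124 126 123 127 129 129
 131 131 132 131 130 131 130 131 129 131 131 130 130 129 127 128 127 116
  96  84  89 104 115 116 118 115 117 116 117 117 118 118 111  84]
165 [ 99 105 101  68  27  10  10  16  46  89 112 116 115 118 122 124 124 126
 125 125 128 128 126 126 126 126 127 128 127 128 126 124 123 122 121 121
 112  99 101 116 122 122 122 122 120 122 122 123 122 122 121 104]
180 [ 95  96  97  94  92  92  91  92  90  98 110 117 119 118 120 125 124 124
 124 126 127 128 127 126 126 126 126 127 129 129 127 125 123 122 122 116
 102  90 105 119 121 122 120 121 120 121 121 123 124 112  78  51]
```

The wrist view shows the long bar flat inside the pocket. In tray coordinates it spans x -42 to -63 and y -48.5 to +51.5 mm, so it's within the walls. Next is the short bar.

>>> drive_tool:
  deltas:
    - [[-0.025, -0.008, 0], -0.07]
    - [[-0.03, -0.011, 0], -0.08]
    - [[-0.03, -0.011, 0], -0.08]
    - [[-0.03, -0.011, 0], -0.08]
    - [[-0.025, -0.01, 0], -0.08]
    - [[-0.008, -0.004, 0], -0.04]
    - [[0, 0, 0], 0]
  gripper: 0.6

```text
time_s: 8.0
eef_pos: [0.4263, -0.2047, 0.1404]
eef_rot: [-0.0, 0.985, -0.172, -0.003]
wrist_force: [0.8, 0.1, 0.8]
opening: 0.602
```

Run:
```python
from h import *
import pickle
c=camera('wrist');c=camera('wrist');pickle.dump(c,open('c8.pkl','wb'));cv2.imwrite('pics/w8.png',c['frame'][:,:,::-1])
o=get_obs();print(o['eef_pos'],2*np.degrees(np.arctan2(o['eef_rot'][2],o['eef_rot'][1])))
```

```text
[ 0.42722934 -0.20431605  0.14049606] -19.693736800655522
```

View pics/w8.png

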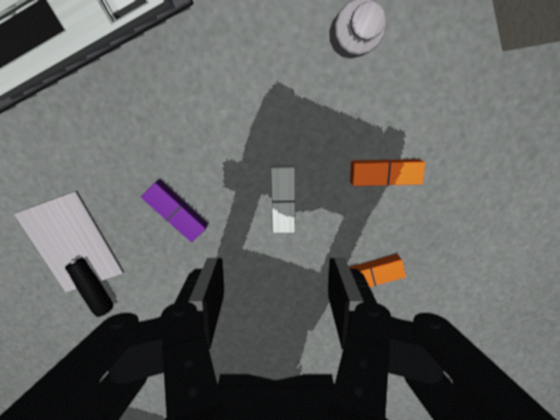

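The grey bar with the thin line at (284,201) is between the jaws' paths. The orange bars at (388,173) and (380,270) and the purple one at (173,210) are clear.

Run:
```python
from h import *
import pickle
c=pickle.load(open('c8.pkl','rb'))
P=toplane(c,[(271.5,168),(295,167),(272,234),(296,233.5)],.014);print(P.round(4),P.mean(0))
a=(P[0]+P[1]-P[2]-P[3])/2;print(np.linalg.norm(a),np.degrees(np.arctan2(a[1],a[0])),np.linalg.norm(P[0]-P[1]))
print(toplane(c,[(284,201)],.014), 'orange edges',toplane(c,[(350,173),(348,270),(402,265)],.014).round(3))
```

```text
[[ 0.4497 -0.2092  0.014 ]
 [ 0.4439 -0.2281  0.014 ]
 [ 0.3926 -0.1889  0.014 ]
 [ 0.3857 -0.2094  0.014 ]] [ 0.41798908 -0.20887313  0.014     ]
0.06084688283983332 -18.682216379342183 0.01977145383974438
[[ 0.41856786 -0.20941361  0.014     ]] orange edges [[ 0.423 -0.27   0.014]
 [ 0.334 -0.243  0.014]
 [ 0.322 -0.292  0.014]]
```

>>> drive_tool:
  deltas:
    - [[-0.005, -0.002, -0.03], 0.015]
    - [[-0.004, -0.002, -0.04], 0]
    - [[0, 0, -0.035], 0]
    - [[0, 0, -0.015], 0]
    - [[0, 0, 0], 0]

```text
time_s: 8.6
eef_pos: [0.4259, -0.2086, 0.0188]
eef_rot: [0.001, 0.988, -0.158, 0.002]
wrist_force: [-0.2, -0.3, 0.5]
opening: 0.602
```

>>> drive_tool:
  deltas:
    - [[-0.006, 0, 0], -0.008]
    - [[-0.002, 0, -0.008], 0]
    - [[-0.001, 0, -0.004], 0]
    - [[0, 0, -0.001], 0]

```text
time_s: 9.0
eef_pos: [0.4196, -0.2093, 0.0073]
eef_rot: [0.002, 0.987, -0.16, 0.004]
wrist_force: [-0.5, -0.2, 0.0]
opening: 0.598
```

>>> drive_tool:
  deltas:
    - [[-0.001, 0, -0.001], 0]
    - [[0, 0, -0.001], 0]
    - [[0, 0, -0.001], 0]
    - [[0, 0, 0], 0]
    - [[0, 0, 0], 0]
    - [[0, 0, 0], 0]
  gripper: 0.0

```text
time_s: 9.6
eef_pos: [0.4199, -0.2106, 0.0071]
eef_rot: [0.003, 0.987, -0.16, 0.005]
wrist_force: [0.1, 0.6, 0.7]
opening: 0.209
```

>>> drive_tool:
  deltas:
    - [[0, 0, 0.02], 0]
    - [[0, 0, 0.04], 0]
    - [[0, 0, 0.04], 0]
    - [[0, 0, 0.02], 0.1]
    - [[0.01, 0.01, 0.01], 0.145]
    - [[0.02, 0.01, 0], 0.145]

```text
time_s: 10.2
eef_pos: [0.4474, -0.1897, 0.141]
eef_rot: [0.003, 0.999, 0.039, 0.003]
wrist_force: [0.1, -0.1, 0.0]
opening: 0.208
```

Run:
```python
from h import *
c=camera('wrist');cv2.imwrite('pics/w9.png',c['frame'][:,:,::-1])
o=get_obs();print(o['eef_pos'],o['opening'],2*np.degrees(np.arctan2(o['eef_rot'][2],o['eef_rot'][1])))
```

```text
[ 0.4500781  -0.188712    0.14090267] 0.2095661483648649 4.897343820341412
```

View pics/w9.png

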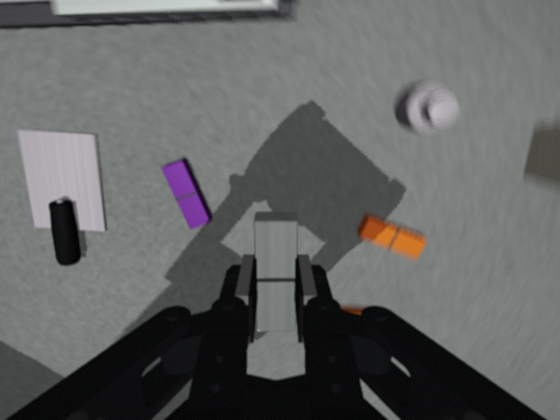

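>>> drive_tool:
  deltas:
    - [[0.013, 0.0095, 0], 0.14]
    - [[0.013, 0.0095, 0], 0.14]
    - [[0.013, 0.0095, 0], 0.14]
    - [[0.013, 0.0095, 0], 0.14]
    - [[0.013, 0.0095, 0], 0.14]
    - [[0.013, 0.0095, 0], 0.14]
    - [[0.013, 0.0095, 0], 0.14]
    - [[0.013, 0.0095, 0], 0.14]
    - [[0.013, 0.0095, 0], 0.14]
    - [[0.013, 0.0095, 0], 0.14]

```text
time_s: 11.25
eef_pos: [0.5816, -0.0901, 0.1368]
eef_rot: [-0.003, 0.722, 0.691, 0.003]
wrist_force: [-0.3, -0.0, -0.5]
opening: 0.209
```

>>> drive_tool:
  deltas:
    - [[0.012, 0.008, 0], 0.08]
    - [[0.005, 0.004, -0.02], 0.02]
    - [[0, 0, -0.02], 0]
    - [[0, 0, -0.01], 0]
    - [[0, 0, 0], 0]

```text
time_s: 11.75
eef_pos: [0.5998, -0.0764, 0.0834]
eef_rot: [-0.003, 0.685, 0.729, 0.003]
wrist_force: [-0.4, -0.4, -0.7]
opening: 0.212
```

Run:
```python
from h import *
import pickle
c=camera('wrist');c=camera('wrist');pickle.dump(c,open('c10.pkl','wb'));cv2.imwrite('pics/w10.png',c['frame'][:,:,::-1])
o=get_obs();print(o['eef_pos'],o['opening'],2*np.degrees(np.arctan2(o['eef_rot'][2],o['eef_rot'][1])))
```

```text
[ 0.60076583 -0.07675869  0.0850828 ] 0.2097164096068336 93.58284809758477
```

View pics/w10.png

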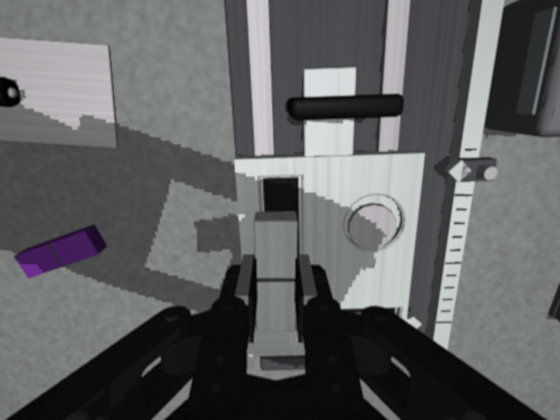

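Run:
```python
from h import *
import pickle
c=pickle.load(open('c10.pkl','rb'))
g=c['frame'].mean(2).astype(int);print(g[200:235,276]);print(g[340:375,276]);print(g[272:290,276])
P=toplane(c,[(254,222),(299,222),(277,280),(277,355)],.092);print(P.round(4),np.linalg.norm(P[0]-P[1]))
print('end',(P[0]+P[1])/2+.03*np.array([-np.cos(np.radians(93.8)),-np.sin(np.radians(93.8)),0]))
T=toplane(c,[(235,158),(425,153)],.03);print(T.round(4))
F=toplane(c,[(264,179),(299,178)],.024);print('pocket far corners',F.round(4))
```

```text
[ 17  16  15  14  15  15  15  16  12  17  23  39  57  63  62  66  63  68
  67  69  83 106 121 129 132 131 129 130 130 131 129 129 129 131 129]
[122 122 120 120 121 121 120 119 118 118 116 115 116 119 113  90  56  35
  35  40  45  51  65  72  77  75  74  75  73  80 103 124 129 130 132]
[129 130 129 128 127 109  79  49  50  79 112 126 130 129 128 129 127 128]
[[ 0.5883 -0.0478  0.092 ]
 [ 0.6083 -0.0466  0.092 ]
 [ 0.6004 -0.0766  0.092 ]
 [ 0.6032 -0.1208  0.092 ]] 0.02006348392395109
end [ 0.60025682 -0.07711147  0.092     ]
[[ 0.572  -0.0312  0.03  ]
 [ 0.6871 -0.0209  0.03  ]]
pocket far corners [[ 0.5902 -0.0447  0.024 ]
 [ 0.6126 -0.0426  0.024 ]]
```

>>> drive_tool:
  deltas:
    - [[0.003, 0.002, -0.01], 0.03]
    - [[0.001, 0, -0.02], 0.005]
    - [[0, 0, -0.008], 0]
    - [[0, 0, 0], 0]

```text
time_s: 12.25
eef_pos: [0.6076, -0.0758, 0.0489]
eef_rot: [0.001, 0.67, 0.742, 0.005]
wrist_force: [-0.3, 0.8, -0.4]
opening: 0.209
```

>>> drive_tool:
  deltas:
    - [[-0.003, 0.002, 0], 0]
    - [[-0.001, 0, -0.004], 0]
    - [[0, 0, 0], 0]

```text
time_s: 12.55
eef_pos: [0.6042, -0.0739, 0.0462]
eef_rot: [0.002, 0.67, 0.742, 0.005]
wrist_force: [0.1, 0.0, -0.7]
opening: 0.213
```

Run:
```python
from h import *
import pickle
c=camera('wrist');c=camera('wrist');pickle.dump(c,open('c11.pkl','wb'));crop(c,200,80,440,380,2,'w11.png')
o=get_obs();print(o['eef_pos'],o['opening'],2*np.degrees(np.arctan2(o['eef_rot'][2],o['eef_rot'][1])))
```

```text
[ 0.604754   -0.07407839  0.04671739] 0.20816422857732053 95.81775304128838
```

View pics/w11.png

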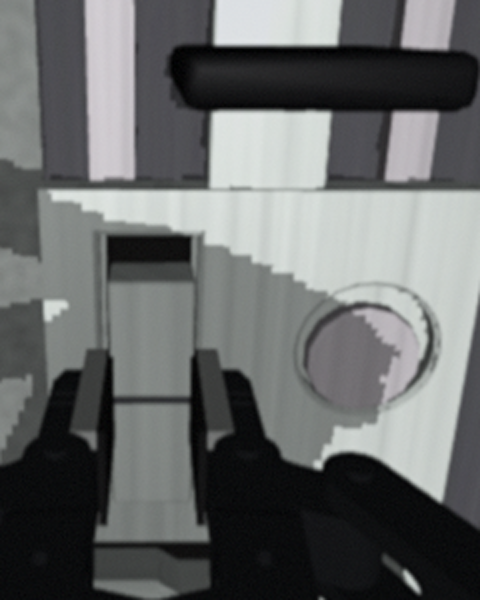

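Run:
```python
from h import *
import pickle
c=pickle.load(open('c11.pkl','rb'))
a=np.radians(95.6);u=np.array([np.cos(a),np.sin(a)]);v=np.array([-u[1],u[0]])
f=lambda l,z:[((p[:2]@u*1000).round(1),(p[:2]@v*1000).round(1)) for p in toplane(c,[(200+x/2,80+y/2) for x,y in l],z)]
print('bar',f([(109,280),(196,280),(152,400)],.0537))
print('rim',f([(97,235),(203,232)],.03),'mat',f([(107,237),(193,235)],.024))
```

```text
bar [(np.float64(-102.5), np.float64(-584.4)), (np.float64(-102.5), np.float64(-603.9)), (np.float64(-133.2), np.float64(-594.2))]
rim [(np.float64(-99.4), np.float64(-580.2)), (np.float64(-98.6), np.float64(-607.4))] mat [(np.float64(-101.8), np.float64(-582.4)), (np.float64(-101.2), np.float64(-605.3))]
```

>>> drive_tool:
  deltas:
    - [[0, 0, -0.006], 0]
    - [[0, 0, -0.004], 0]
    - [[0, 0, -0.002], 0]
    - [[0, 0, 0], 0]

```text
time_s: 13.05
eef_pos: [0.6052, -0.0743, 0.0343]
eef_rot: [0.003, 0.67, 0.742, 0.005]
wrist_force: [-0.5, -0.1, -0.5]
opening: 0.207
```

>>> drive_tool:
  deltas:
    - [[-0.001, 0, -0.002], 0]
    - [[0, 0, -0.001], 0]
    - [[0, 0, -0.001], 0]

```text
time_s: 13.35
eef_pos: [0.6043, -0.0744, 0.0304]
eef_rot: [0.003, 0.67, 0.742, 0.005]
wrist_force: [-2.7, 1.2, 11.6]
opening: 0.205
```

>>> drive_tool:
  deltas:
    - [[0, 0, 0.001], 0]
    - [[0, 0, 0.001], 0]
    - [[0, 0, 0.01], 0]
    - [[0, 0, 0.03], 0]
    - [[0, 0, 0.04], 0]
    - [[0, 0, 0.03], 0]
    - [[-0.001, 0, 0], 0]
    - [[0, 0, 0], 0]
  gripper: 0.4

```text
time_s: 14.15
eef_pos: [0.6025, -0.0741, 0.1492]
eef_rot: [0.003, 0.67, 0.742, 0.006]
wrist_force: [0.2, 0.5, -0.8]
opening: 0.4
```

Run:
```python
from h import *
import pickle
c=camera('wrist');c=camera('wrist');pickle.dump(c,open('c12.pkl','wb'));cv2.imwrite('pics/w12.png',c['frame'][:,:,::-1])
crop(c,220,140,440,310,3.5,'w12c.png')
s=camera('scene');crop(s,240,220,340,320,6,'s12.png')
o=get_obs();print(o['eef_pos'],o['opening'],2*np.degrees(np.arctan2(o['eef_rot'][2],o['eef_rot'][1])))
```

```text
[ 0.60193891 -0.0739314   0.14762501] 0.4007832590339154 95.81077301139209
```

View pics/w12.png

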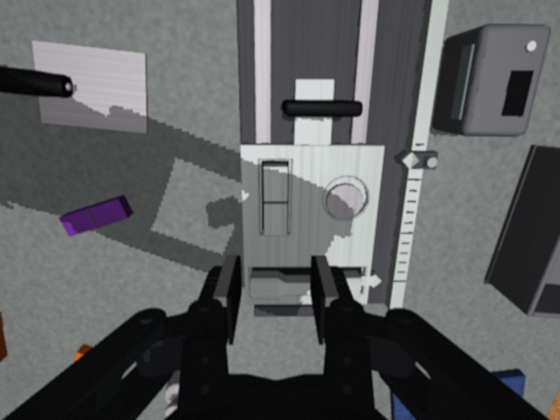

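View pics/w12c.png

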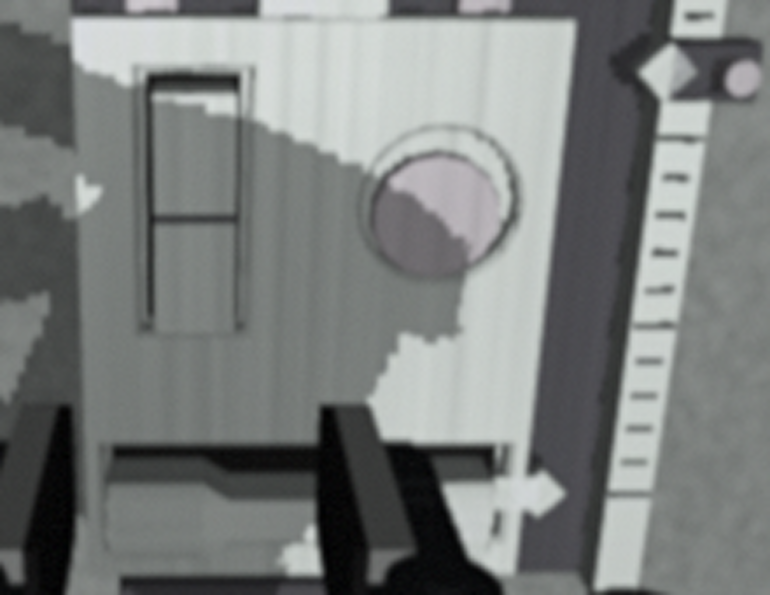

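View pics/s12.png

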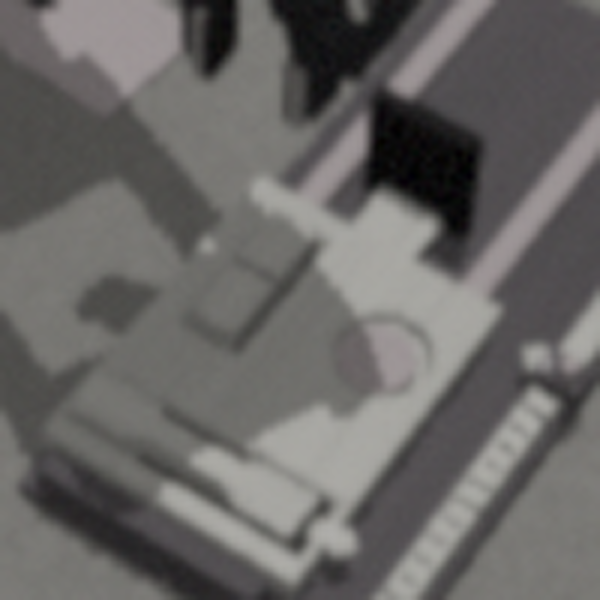

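The wrist view shows the short bar in its pocket with its line at (275,202), and the long bar is still seated. Now I'll move towards the handle and measure how far to pull.

>>> drive_tool:
  deltas:
    - [[0.003, 0.006, 0.0], -0.145]
    - [[0.003, 0.008, 0.0], -0.145]
    - [[0.003, 0.008, 0], -0.145]
    - [[0.003, 0.008, 0], -0.145]
    - [[0.003, 0.008, 0], -0.145]
    - [[0.003, 0.008, 0], -0.145]
    - [[0.003, 0.008, 0], -0.145]
    - [[0.002, 0.008, 0], -0.145]
    - [[0.002, 0.008, 0], -0.145]
    - [[0.001, 0.008, 0], -0.145]

```text
time_s: 15.3
eef_pos: [0.619, 0.0079, 0.1299]
eef_rot: [-0.006, 0.996, 0.087, -0.005]
wrist_force: [0.0, 0.1, -0.5]
opening: 0.402
```

>>> drive_tool:
  deltas:
    - [[0, 0, 0], -0.1]
    - [[0, 0, 0], -0.05]
    - [[0, 0, 0], 0]
    - [[0, 0, 0], 0]
  gripper: 0.6

```text
time_s: 15.7
eef_pos: [0.6151, 0.01, 0.1231]
eef_rot: [-0.008, 1.0, 0.008, -0.011]
wrist_force: [0.0, 0.2, 0.5]
opening: 0.6
```

Run:
```python
from h import *
import pickle
c=camera('wrist');c=camera('wrist');pickle.dump(c,open('c13.pkl','wb'));cv2.imwrite('pics/w13.png',c['frame'][:,:,::-1])
o=get_obs();print(o['eef_pos'],o['opening'],2*np.degrees(np.arctan2(o['eef_rot'][2],o['eef_rot'][1])))
```

```text
[0.61523991 0.00988149 0.12334674] 0.5983142629512894 0.9342371694521421
```

View pics/w13.png

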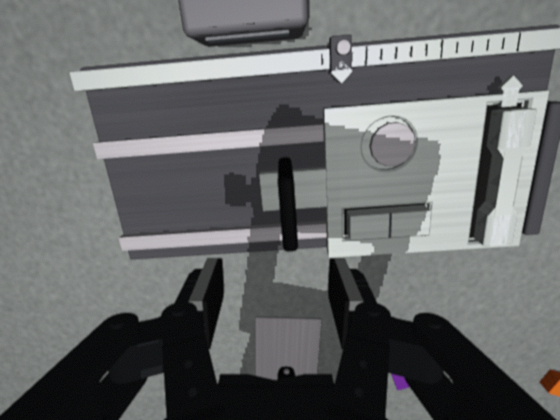

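Run:
```python
from h import *
import pickle
c=pickle.load(open('c13.pkl','rb'))
im=np.hstack([c['frame'][30:100,320:365],c['frame'][65:135,490:535]])[:,:,::-1];cv2.imwrite('pics/w13t.png',cv2.resize(im,None,fx=8,fy=8,interpolation=2))
c=pickle.load(open('c12.pkl','rb'))
im=np.hstack([c['frame'][140:180,390:440],c['frame'][260:300,350:400]])[:,:,::-1];cv2.imwrite('pics/w12t.png',cv2.resize(im,None,fx=8,fy=8,interpolation=2))
```

```text
(no output)
```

View pics/w13t.png

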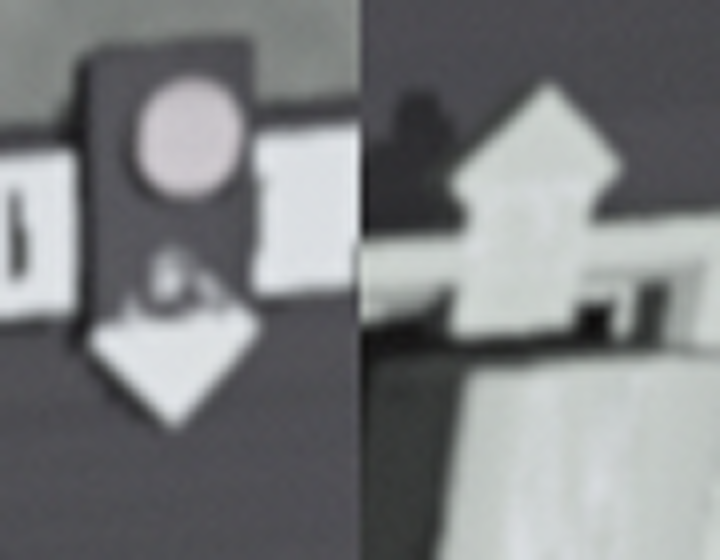

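View pics/w12t.png

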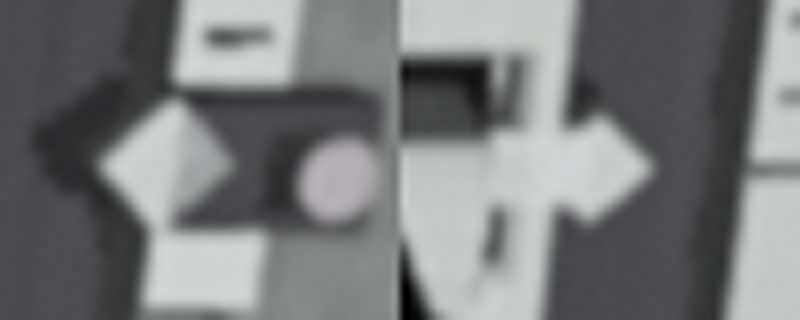

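Run:
```python
from h import *
import pickle
a=pickle.load(open('c12.pkl','rb'));b=pickle.load(open('c13.pkl','rb'))
K=tri(a,(402.1,160.6),b,(341.9,83.5));I=tri(a,(381.9,281),b,(513.5,75.6));print(K,I)
w=np.radians(95.5);u=np.array([np.cos(w),np.sin(w)])
print('tri pull',(K-I)[:2]@u)
for n,c,k,i in(('12',a,(402.1,160.6),(381.9,281)),('13',b,(341.9,83.5),(513.5,75.6))):
  for z in(.026,.03,.034):
    print(n,z,(toplane(c,[k],z)-toplane(c,[i],.028))[0,:2]@u)
# bed direction
f=toplane(b,[(128,97.5-0),(548,93)],.03)
# handle top edges
H=toplane(b,[(279,160),(292,158),(298,248),(284,250)],.08);print('handle',H.round(4),H.mean(0))
c=b; T=toplane(c,[(325,109),(327,257.5)],.03);print(T.round(4))
```

```text
[ 0.70317519 -0.03126612  0.03134854] [ 0.70983853 -0.14336634  0.03133025]
tri pull 0.1122227932854894
12 0.026 0.11334576606135686
12 0.03 0.11411055680969949
12 0.034 0.1148753475580421
13 0.026 0.11340308137799272
13 0.03 0.11410410568063784
13 0.034 0.11480512998328295
handle [[ 0.6611  0.0096  0.08  ]
 [ 0.6624  0.0022  0.08  ]
 [ 0.6051 -0.0035  0.08  ]
 [ 0.6035  0.0053  0.08  ]] [0.63301369 0.00343287 0.08      ]
[[ 0.6866 -0.0213  0.03  ]
 [ 0.571  -0.0308  0.03  ]]
```

>>> drive_tool:
  deltas:
    - [[0.006, -0.004, 0], 0.04]
    - [[0.005, -0.003, 0], 0.04]
    - [[0, 0, -0.01], 0]
    - [[0, 0, 0], 0]

```text
time_s: 16.2
eef_pos: [0.626, 0.0025, 0.1119]
eef_rot: [-0.008, 0.999, 0.05, -0.011]
wrist_force: [0.7, 0.2, -0.0]
opening: 0.596
```

>>> drive_tool:
  deltas:
    - [[0, 0, -0.02], 0]
    - [[0, 0, -0.025], 0]
    - [[0, 0, -0.01], 0]
    - [[0, 0, 0], 0]

```text
time_s: 16.6
eef_pos: [0.6254, 0.0029, 0.0552]
eef_rot: [-0.008, 0.999, 0.049, -0.011]
wrist_force: [-0.1, 0.0, -0.1]
opening: 0.604
```

Run:
```python
from h import *
c=camera('wrist');cv2.imwrite('pics/w14.png',c['frame'][:,:,::-1])
o=get_obs();print(o['eef_pos'],o['wrist_force'])
```

```text
[0.62570339 0.00283928 0.055862  ] [-0.6790953  -0.68967144  0.41000995]
```

View pics/w14.png

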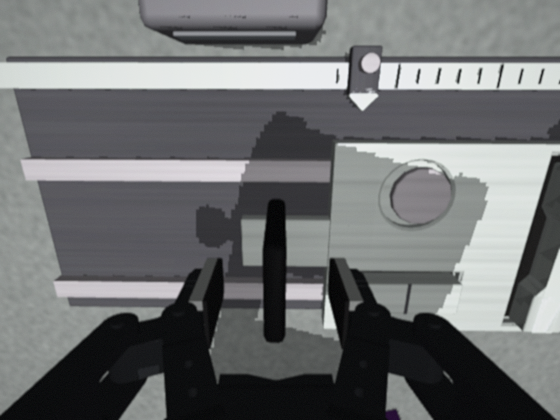

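>>> drive_tool:
  deltas:
    - [[0, 0, -0.007], 0]
    - [[0, 0, -0.002], 0]
    - [[0, 0, 0], 0]

```text
time_s: 16.95
eef_pos: [0.6274, 0.0027, 0.0489]
eef_rot: [-0.007, 0.999, 0.049, -0.009]
wrist_force: [-0.9, 0.7, -0.2]
opening: 0.6
```

>>> drive_tool:
  deltas:
    - [[0, 0, 0], 0]
    - [[0, 0, 0], 0]
    - [[0, 0, 0], 0]
    - [[0, 0, 0], 0]
    - [[0, 0, 0], 0]
    - [[0, 0, 0], 0]
  gripper: 0.0

```text
time_s: 17.55
eef_pos: [0.6282, 0.0037, 0.0504]
eef_rot: [-0.007, 0.999, 0.05, -0.008]
wrist_force: [0.1, 2.3, -0.8]
opening: 0.105
```

Run:
```python
from h import *
c=camera('wrist');cv2.imwrite('pics/w15.png',c['frame'][:,:,::-1])
o=get_obs();print(o['eef_pos'],o['eef_rot'],o['wrist_force'],o['opening'],o['time_s'])
```

```text
[0.62813682 0.00372114 0.05039344] [-0.00723048  0.99871129  0.04961981 -0.00783258] [-0.41029298  1.87977257 -0.32826352] 0.10722554268617691 17.6
```

View pics/w15.png

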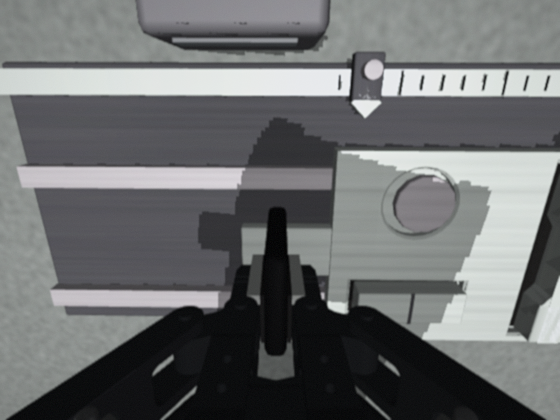

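>>> drive_tool:
  deltas:
    - [[-0.0005, 0.005, 0], 0]
    - [[-0.001, 0.009, 0], 0]
    - [[-0.001, 0.009, 0], 0]
    - [[-0.001, 0.009, 0], 0]
    - [[-0.001, 0.009, 0], 0]
    - [[-0.001, 0.009, 0], 0]
    - [[-0.001, 0.009, 0], 0]
    - [[-0.0005, 0.006, 0], 0]
    - [[0, 0.002, 0], 0]

```text
time_s: 18.5
eef_pos: [0.6215, 0.0727, 0.0504]
eef_rot: [-0.004, 0.999, 0.05, -0.007]
wrist_force: [0.7, -5.8, -1.3]
opening: 0.107
```

>>> drive_tool:
  deltas:
    - [[-0.001, 0.006, 0], 0]
    - [[-0.001, 0.009, 0], 0]
    - [[-0.001, 0.009, 0], 0]
    - [[-0.0005, 0.006, 0], 0]
    - [[0, 0.003, 0], 0]
    - [[0, 0.001, 0], 0]

```text
time_s: 19.1
eef_pos: [0.6182, 0.1069, 0.0503]
eef_rot: [-0.002, 0.999, 0.049, -0.007]
wrist_force: [2.4, -8.2, -2.5]
opening: 0.108
```

Run:
```python
from h import *
import pickle
o=get_obs();print(o['eef_pos'],o['wrist_force'],o['opening'])
c=camera('wrist');cv2.imwrite('pics/w16.png',c['frame'][:,:,::-1]);pickle.dump(c,open('c16.pkl','wb'))
c=camera('scene');crop(c,250,170,410,310,5,'s16.png');pickle.dump(c,open('s16.pkl','wb'))
o=get_obs();print(o['eef_pos'],o['wrist_force'],o['opening'])
```

```text
[0.61820436 0.10689476 0.05034942] [ 2.41865662 -8.20085589 -2.51559708] 0.1075873258979229
[0.61825022 0.10682352 0.05036449] [ 0.94597448 -6.52910497 -2.11678902] 0.10628018338614982
```

View pics/w16.png

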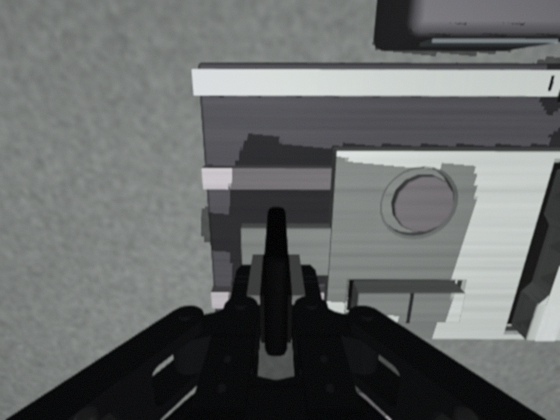

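View pics/s16.png

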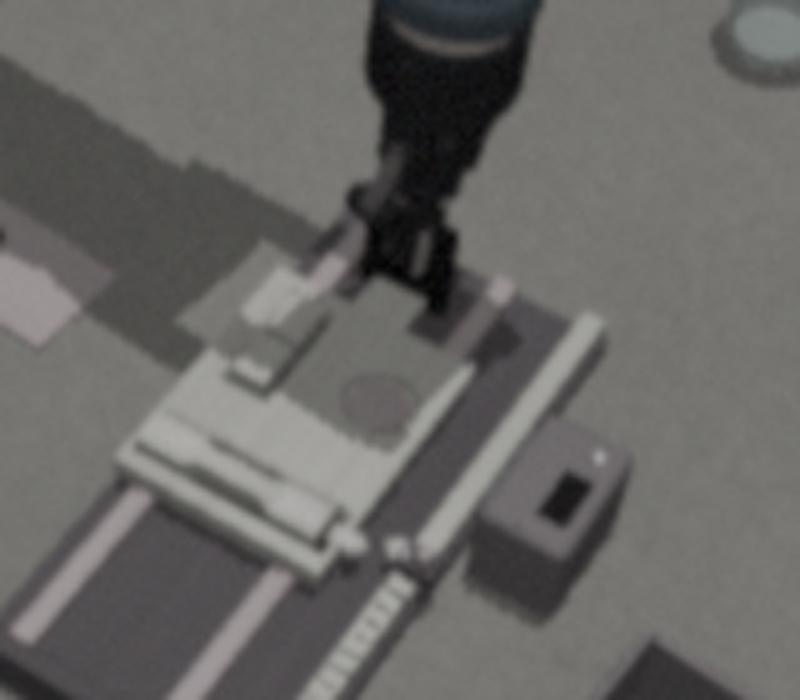

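Run:
```python
from h import *
import pickle
c=pickle.load(open('s16.pkl','rb'));crop(c,308,262,348,296,18,'s16t.png')
```

```text
(no output)
```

View pics/s16t.png

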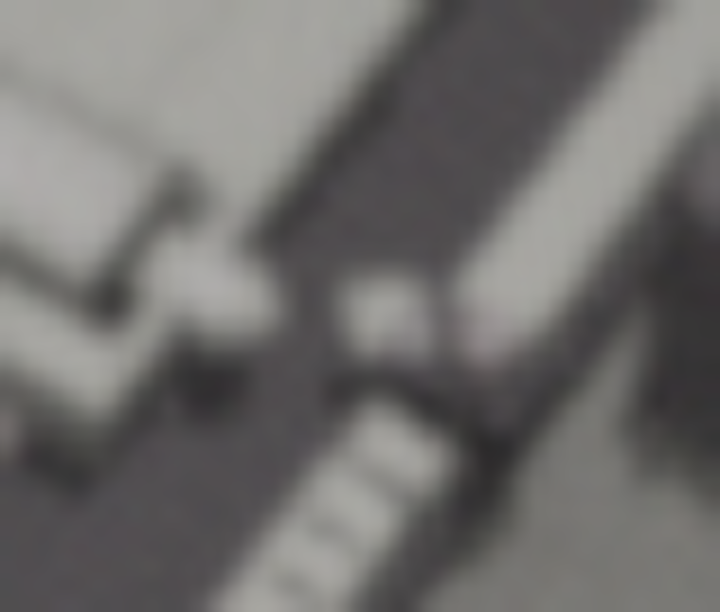

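Run:
```python
from h import *
import pickle
c=pickle.load(open('s16.pkl','rb'))
w=np.radians(95.5);u=np.array([np.cos(w),np.sin(w)])
I,K=toplane(c,[(308+277/18,262+320/18),(308+343/18,262+283/18)],.031);print(I,K,(K-I)[:2]@u,(K-I)[:2]@[-u[1],u[0]])
# earlier home scene
s=pickle.load(open('c0.pkl','rb'))['scene'];d=pickle.load(open('c0.pkl','rb'))['side']
print('clip proj',proj(c,[.7032,-.0313,.0313]),'home ptr',proj(c,[.7098,-.1434,.0313]))
crop(s,308,262,348,296,18,'s0t.png');crop(s,280,305,320,335,18,'s0p.png')
```

```text
[ 0.70177541 -0.04078888  0.031     ] [ 0.70490968 -0.03048606  0.031     ] 0.009954978568821025 -0.00410732534557237
clip proj [[326.27587055 277.47513448]] home ptr [[299.01863077 310.90026536]]
```

Run:
```python
from h import *
c=camera('side');crop(c,215,165,275,225,10,'d16.png')
```

```text
(no output)
```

View pics/s0p.png

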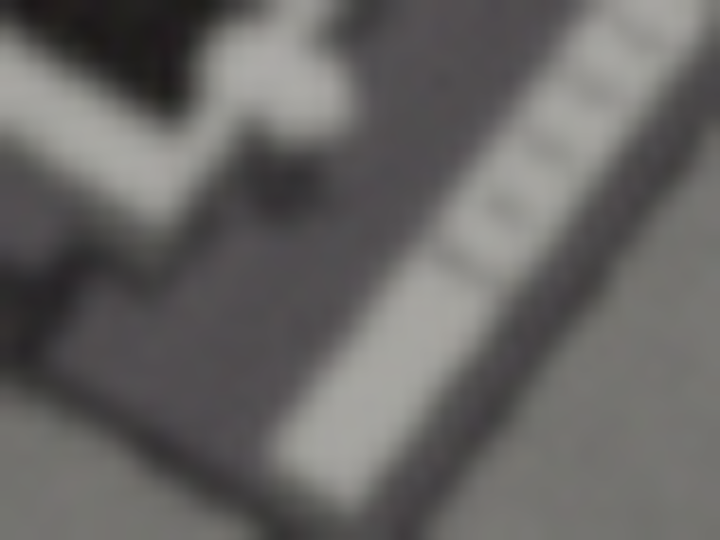

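View pics/d16.png

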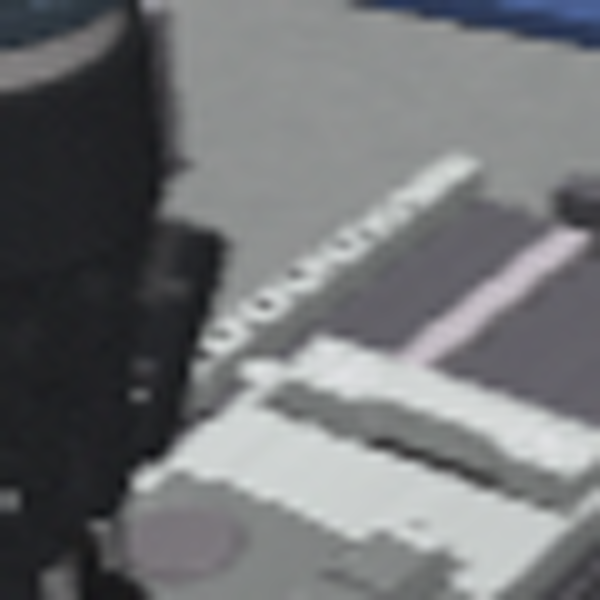

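>>> drive_tool:
  deltas:
    - [[-0.0005, 0.005, 0], 0]
    - [[-0.0003, 0.003, 0], 0]
    - [[0, 0.001, 0], 0]

```text
time_s: 19.55
eef_pos: [0.6175, 0.1146, 0.0503]
eef_rot: [-0.0, 0.999, 0.049, -0.007]
wrist_force: [0.8, -8.3, -1.9]
opening: 0.11
```

Run:
```python
from h import *
import pickle
o=get_obs();print(o['eef_pos'],o['wrist_force'],o['opening'])
ims=[];
for i in range(4):
    c=camera('scene');ims.append(c['frame'].astype(float))
c['frame']=np.mean(ims,0).astype(np.uint8)
crop(c,308,258,348,292,18,'s17t.png');pickle.dump(c,open('s17.pkl','wb'))
print(get_obs()['eef_pos'])
# wrist cam rel + earlier
w=pickle.load(open('c16.pkl','rb'));
```

```text
[0.61746361 0.11459427 0.05034847] [ 0.76729322 -8.26058505 -1.89050995] 0.10987484033958832
[0.61745987 0.11452926 0.05035954]
```

View pics/s17t.png

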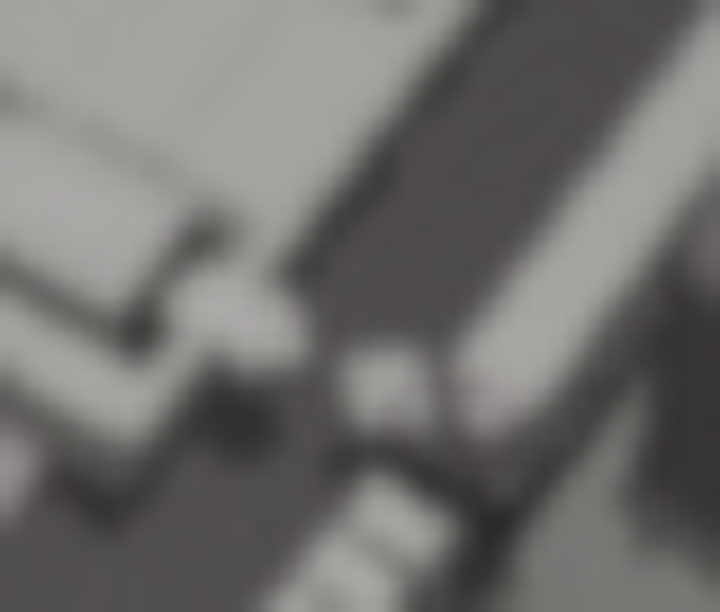

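Run:
```python
from h import *
import pickle
c=pickle.load(open('s17.pkl','rb'))
w=np.radians(95.5);u=np.array([np.cos(w),np.sin(w),0]);v=np.array([-u[1],u[0],0])
I,K=toplane(c,[(308+308/18,258+352/18),(308+343/18,258+355/18)],.031);print(I,K,(K-I)@u,(K-I)@v)
# overlay: const-x lines through clip tip estimate K, +-2,4mm
s=18;im=cv2.resize(c['frame'][258:292,308:348,::-1],None,fx=s,fy=s,interpolation=2)
K0=np.array([.7032,-.0313,.0313])
for Kp,col in((K,(0,0,255)),(K0,(0,255,0))):
  P=(proj(c,[Kp-.01*v,Kp+.06*v])-[308,258])*s+s/2-.5
  cv2.line(im,tuple(P[0].astype(int).tolist()),tuple(P[1].astype(int).tolist()),col,1)
# tray edges parallel via pointer
cv2.imwrite('pics/s17o.png',im)
```

```text
[ 0.7011455  -0.03308757  0.031     ] [ 0.70490968 -0.03048606  0.031     ] 0.0022287540002166443 -0.003996194486777171
```

View pics/s17o.png

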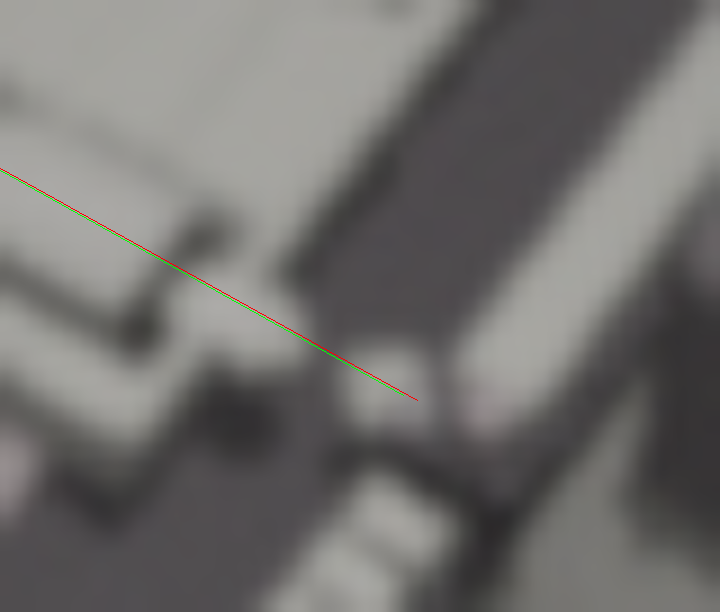

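Run:
```python
from h import *
import pickle
w=np.radians(95.5);u=np.array([np.cos(w),np.sin(w),0])
for n,k,i in(('c12',(402.1,160.6),(381.9,281)),('c13',(341.9,83.5),(513.5,75.6))):
  c=pickle.load(open(n+'.pkl','rb'))
  for z in(.026,.029,.0313): 
    K,I=toplane(c,[k,i],z);print(n,z,(K-I)@u)
# w14/w15 using rel camera pose from c16
c=pickle.load(open('c16.pkl','rb'))
Rt=lambda q:R.from_quat(np.roll(q,-1)).as_matrix()
p16=np.array([.61823,.10686,.05036]);q16=np.array([-.002,.999,.049,-.007]);q16/=np.linalg.norm(q16)
rp=Rt(q16).T@(c['eye']-p16);rr=Rt(q16).T@rot(c)
def cam(p,q):
  q=np.array(q,float);q/=np.linalg.norm(q);d=dict(c);d['eye']=np.array(p)+Rt(q)@rp;d['attitude']=np.roll(R.from_matrix(Rt(q)@rr).as_quat(),1);return d
a=cam([.6255,.00285,.0555],[-.008,.999,.049,-.011]);b=cam([.62814,.00372,.0504],[-.00723,.99871,.0496,-.00783])
for f in('w14','w15'):
  im=cv2.imread(f'pics/{f}.png');cv2.imwrite(f'pics/{f}t.png',cv2.resize(im[85:215,320:480],None,fx=4.5,fy=4.5,interpolation=2))
pickle.dump((a,b),open('ab.pkl','wb'))
```

```text
c12 0.026 0.11459006248668538
c12 0.029 0.11329721090994953
c12 0.0313 0.11230602470111876
c13 0.026 0.11472009150665587
c13 0.029 0.11327034454064495
c13 0.0313 0.11215887186670327
```

View pics/w14t.png

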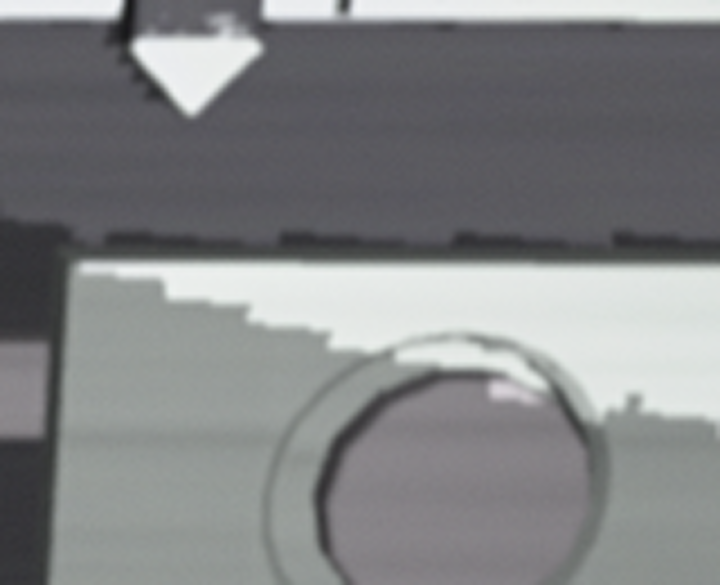

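View pics/w15t.png

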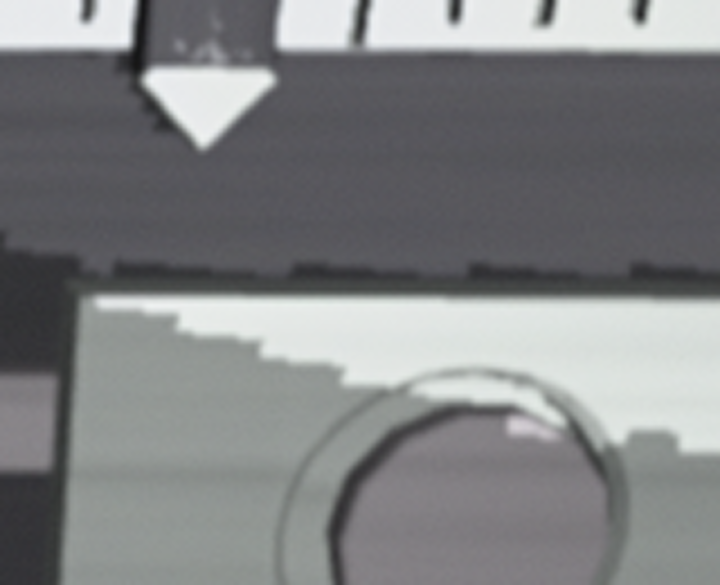

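>>> drive_tool:
  deltas:
    - [[0, 0.0015, 0], 0]
    - [[0, 0.0005, 0], 0]

```text
time_s: 19.95
eef_pos: [0.6173, 0.1158, 0.0503]
eef_rot: [0.0, 0.999, 0.048, -0.007]
wrist_force: [3.0, -7.7, -1.9]
opening: 0.105
```

Run:
```python
from h import *
import pickle
o=get_obs();print(o['eef_pos'],o['wrist_force'],o['opening'],o['dq'].round(4))
ims=[]
for i in range(6):
    c=camera('scene');ims.append(c['frame'].astype(float))
c['frame']=np.mean(ims,0).astype(np.uint8)
w=np.radians(95.5);u=np.array([np.cos(w),np.sin(w),0]);v=np.array([-u[1],u[0],0])
s=18;im=cv2.resize(c['frame'][258:292,308:348,::-1],None,fx=s,fy=s,interpolation=2)
K=np.array([.7032,-.0313,.0313])
P=(proj(c,[K-.01*v,K+.06*v])-[308,258])*s+s/2-.5
cv2.line(im,tuple(P[0].astype(int).tolist()),tuple(P[1].astype(int).tolist()),(0,0,255),1)
cv2.imwrite('pics/s18o.png',im);pickle.dump(c,open('s18.pkl','wb'))
print(get_obs()['eef_pos'])
```

```text
[0.61732096 0.11579029 0.05034967] [ 3.04621514 -7.66920937 -1.9106365 ] 0.10477383831243997 [ 0.0036  0.0019 -0.0025 -0.0093  0.0028  0.0114]
[0.61734821 0.11578394 0.05036576]
```

View pics/s18o.png

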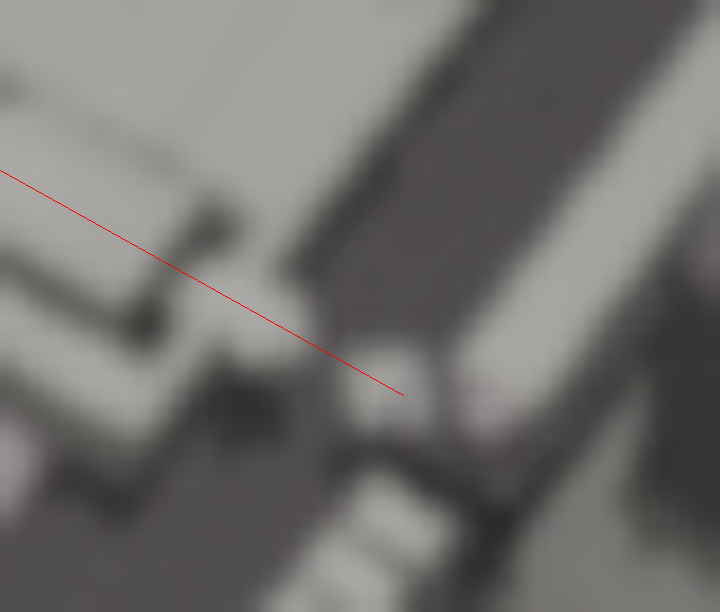

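>>> drive_tool:
  deltas:
    - [[0, 0.001, 0], 0]

```text
time_s: 20.35
eef_pos: [0.6173, 0.1163, 0.0504]
eef_rot: [0.001, 0.999, 0.048, -0.007]
wrist_force: [2.0, -7.5, -1.5]
opening: 0.107
```

Run:
```python
from h import *
import pickle
ims=[]
for i in range(6):
    c=camera('scene');ims.append(c['frame'].astype(float))
    if i%5==0: print(get_obs()['eef_pos'])
c['frame']=np.mean(ims,0).astype(np.uint8);crop(c,240,180,400,300,5,'s19.png')
crop(c,308,258,348,292,18,'s19t.png')
cv2.imwrite('pics/s19f.png',c['frame'][:,:,::-1])
o=get_obs();print(o['eef_pos'],o['wrist_force'],o['opening'],o['time_s'])
print('travel',(o['eef_pos']-[.6282,.0037,0])[:2]@[-.0958,.9954])
```

```text
[0.61726848 0.1164772  0.05034519]
[0.6172694  0.11648513 0.05032338]
[0.6172694  0.11648513 0.05032338] [ 1.56664245 -7.18530926 -1.73501818] 0.10419550883104432 20.65
travel 0.11331346555306282
```

View pics/s19.png

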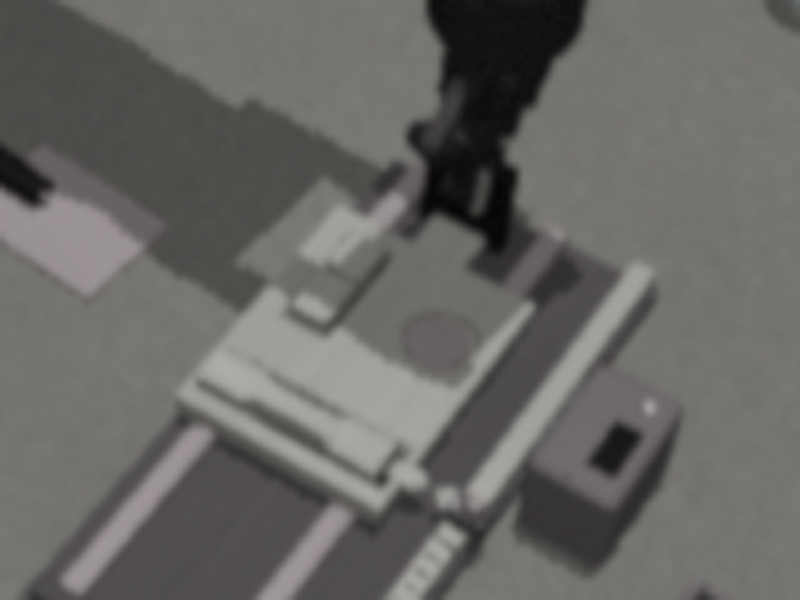

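View pics/s19t.png

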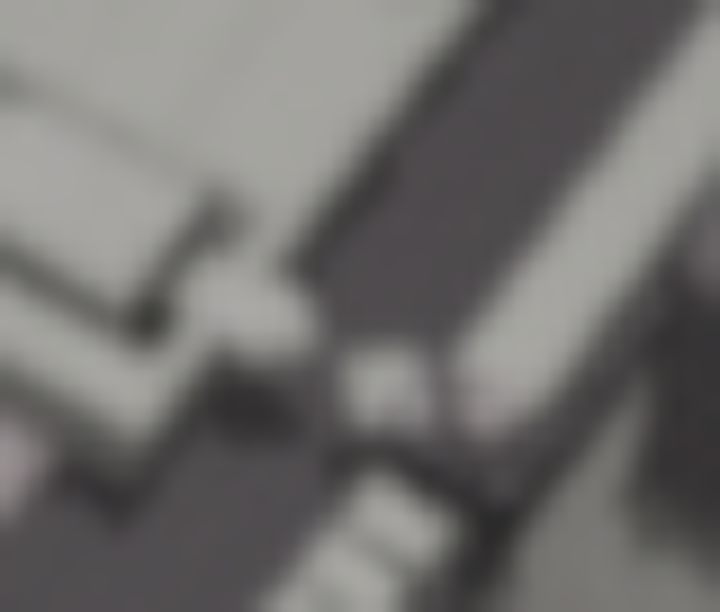

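View pics/s19f.png

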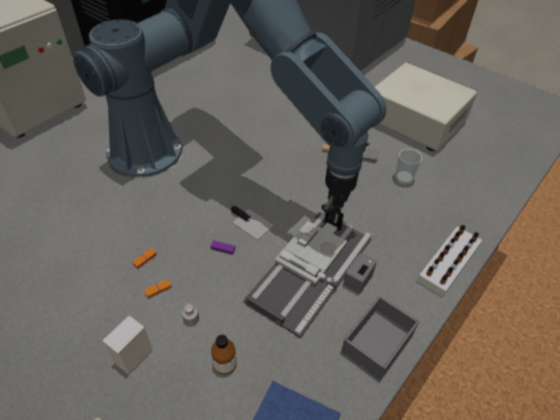

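The scene view shows both bars in their pockets, the pointer tip at about (325,277) opposite the clip tip at about (327,278), and the bystanders where they were. I'll hand it in while still holding the handle.

Run:
```python
from bench import hand_in,get_obs
print(hand_in());o=get_obs();print(o['eef_pos'],o['opening'],o['time_s'])
```

```text
the job is handed in; nothing more can be done
None
the job is handed in; nothing more can be done
```

I laid the long dog-bone bar and the short bar flat in their pockets with the tray home. I then pinched the handle, pulled the tray out 113.3 mm in small steps, and handed the job in at about 20.7 s, still holding it.

- **Bars:** In the last scene picture both bars lie in their pockets. The long bar sits about 2.8 mm off centre along the pull, roughly 1 mm from one wall but within the pocket. The disc is still in its pocket, and nothing else I could see on the bench had moved.
- **Pointer at the mark:** My estimates of the needed pull disagreed slightly. The wrist pictures gave 112.3 to 113.3 mm and the scene camera 113.2 to 113.6 mm, so the pointer should stand within about 1 mm of the mark. The wrist camera could not see the clip at the end, so the last check relied on the scene camera and the measured travel.
- **Grip:** The handle showed no slip in the gripper. In the last readings the arm held still against a 7 to 8 N spring pull. The strongest contact I saw was about 12 N, while seating the bars.

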